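Stow the stray punch and snap the lid on the punch box

TASK

Pack up the leatherworker's punch box: take the punch that lies across its top and lay it lengthways inside, down below the rim. Then fetch the lid from the sloped rest, hook its tongue under the metal strip on the box's near end and press the other end gently down until the sprung roller catch snaps over it and the lid is fully home. Do not force the lid, and leave the cup, the jar and the maul where they are.

Things in the scene. Friction and masses are not known exactly. Their poses are not given: they have to be found in the camera images.
- box: Open plywood box fixed to the bench, 215 (x) x 150 (y) mm. Origin: centre of its underside, z up; +x is the catch end, -x the keeper end nearer the robot. End walls 8 mm thick, 50 mm high: the lid rests on them (fill line). Side walls, inner faces at y = -67 and +67, rise to 58 mm; the lid drops between them with 2.5 mm play each side
- bay (a point): Middle of the floor (8 mm above the underside) of the box's wide empty bay, where the punch goes: 199 mm long in x, 98 mm wide in y (box y = -67 to +31). Beyond it at +y a divider 25 mm high and a narrow bay of fixed small tins
- keeper (a point): Keeper at the box's -x end: the middle of the inner lower edge of a steel strip along y, at box x = -97.5, z = 63 mm, 13 mm above the end wall's top. The strip is 6 mm thick (top at z = 69); under it, 10 mm further to -x (x = -107.5), a batten is the end stop for the tongue
- seat (a point): Where the centre of the lid's underside lies when the lid is home: 50 mm above the box's origin; axes as the box
- catch_point (a point): Axis of the sprung roller at the box's +x end (box x = 112, z = 65.5 mm): 16 mm diameter, 34 mm long in y, overhanging the lid's end by 3.5 mm; its bracket reaches to x = 146. The lid pushes it outwards (+x, up to 9 mm) and it springs back over it. Resting on it the lid's end stands about 20 mm too high; pressing past takes about 5 to 8 N near that end, twice that at the handle
- lid: Loose plywood lid, 214 (x) x 129 (y) x 8 mm, about 0.35 kg, on the sloped rest. Origin: centre of its underside; z out of its top. Its last 18 mm at -x are a tongue 5 mm thick, flush with the underside, for under the keeper; the +x end goes under the roller. On the rest its top leans 28 degrees towards the robot, tongue end low
- lid_handle (a point): On the lid's wooden handle bar (18 mm thick in x, 70 mm long in y, standing 40 mm above the lid's top face, centred): 36 mm above the lid's underside, 12 mm below the handle's top; axes as the lid
- lid_far (a point): Middle of the lower edge of the lid's +x (catch) end, 107 mm from the lid's origin
- lid_tongue (a point): Middle of the lower edge of the lid's -x (tongue) end, 107 mm from the lid's origin
- punch: Loose leather punch lying level across the box's side walls, 172 mm long in x, about 0.2 kg. Origin: centre of its underside, z up. Square wooden handle 24 x 24 mm from x = -86 to +10, 13 mm square steel neck to +54, steel head 28 wide (y) x 24 mm high to +86. Balances about 13 mm to +x of its origin; may lie in the box either way round
- rest: Sloped wooden display rest fixed to the bench, 165 mm wide (y). Origin: centre of its underside. Its board rises away from the robot at 28 degrees along +x; the middle of its top face is 85 mm above the origin, and a ledge 6 mm proud along its low end stops the lid from sliding
- cup: Bystander: white plastic cup, 72 mm across, 110 mm high; origin centre of the underside
- jar: Bystander: amber jar, 56 mm across, 85 mm high; origin centre of the underside
- maul: Bystander: black maul standing on its head, 64 mm across, 150 mm high; origin centre of the underside
There are look-alikes about, which are no part of the job. What is shaped like the lid but blue or yellow is not meant.

How it is judged:
On the way, in this order (a step that is already met when the one before it is completed fails the run):
1. the punch lies inside the box below the rim, let go (x of punch in the frame of box between -0.1 and 0.1 m and y of punch in the frame of box between -0.068 and 0.068 m and z of punch in the frame of box below 0.036 m and contact force between the fingers and punch below 0.1 N), for 0.2 s.
2. the lid's tongue is under the keeper strip and its other end has snapped down under the roller (z of lid_far in the frame of box between 0.046 and 0.054 m and z of lid_tongue in the frame of box between 0.046 and 0.0565 m and x of lid_far in the frame of box between 0.1035 and 0.111 m and y of lid_far in the frame of box between -0.006 and 0.006 m and angle between the x axis of lid and the x axis of box, either way round below 0.06 rad), for 0.2 s.
At the end, for the whole second after the job is handed in: Punch inside the box, its underside under 36 mm above the box's; lid home: underside of its catch end within 4 mm and of its tongue end within 4 below to 6.5 mm above seat height, catch end at x 103.5 to 111 mm, within 6 mm of the middle in y, turned under 0.06 rad; both at rest (all of step 2 and x of punch in the frame of box between -0.1 and 0.1 m and y of punch in the frame of box between -0.068 and 0.068 m and z of punch in the frame of box below 0.036 m and linear speed of each of lid, punch below 0.02 m/s); the robot touches nothing.
It fails at once if the cup was moved by more than 30 mm (distance of cup from where it was at the start of the episode above 0.03 m).
It fails at once if the jar was moved by more than 30 mm (distance of jar from where it was at the start of the episode above 0.03 m).
It fails at once if the maul was moved by more than 30 mm (distance of maul from where it was at the start of the episode above 0.03 m).
It fails at once if the lid was forced: pressed on the box with more than 60 N (contact force between lid and box above 60 N).
It also fails if it takes over 72 s, if anything falls off the work surface, if the arm or the gripper's body presses on something with over 40 N, if the wrist force passes 120 N, or if a joint passes its speed limit or range.

ROBOT

A 7-joint arm with a two-finger parallel gripper is mounted at the origin on the work surface. World frame = base frame: x ahead of the robot, y to its left, z up, the work surface at z = 0. Lengths are in m, angles in rad, forces in N, time in s.
With the tool pointing down it reaches from about 0.4 to 0.85 m from the base axis. Payload 4.5 kg.
Tool frame: the origin (TCP) lies at the very end of the fingers, on their centre line; the grasp point (between the pads) lies 19 mm behind it; z points along the fingers, x is the direction in which the jaws open and shut, and the axes are right-handed (so a half turn about z gives the same grasp; the last joint's range is limited). The gripper opens to 88 mm and grips with 3 to 60 N. Pads are 18 mm wide; open, the fingers measure 123 mm over their backs; the gripper's body (75 mm by 187 mm) begins 45 mm behind the grasp point.
Start: joints at [-1.24, 0.689, -0.195, 1.565, 0.157, 0.902, -0.215], TCP at [0.183, 0.598, 0.239] pointing down, gripper open.
Joint ranges: [-3.01, 3.01], [-0.46, 2.08], [-1.47, 1.51], [0.13, 2.56], [-1, 4.14], [0.04, 2.09], [-2.66, 2.66]. Speed limits (rad/s): [2.57, 2.57, 3.14, 3.14, 3.14, 3.14, 3.14].

INTERFACE

Orientations are given as a unit quaternion [x, y, z, w].
In Python, from plant import * gives the robot as it stands.
- The arm moves only by the tool apply_moves, never from a script. Its argument "series" is a list of rows, each an object of numbers: "x", "y", "z": the shift along the tool's x, y, z in units of 80 cm (1.0 is 80 cm); "wx", "wy", "wz": the turn, a rotation vector about the tool's x, y, z in units of pi rad (1.0 is pi rad); "fingers": the opening, from -1 (shut) to 1 (fully open), so that 0 is half open. In form: [{"x": .., "y": .., "z": .., "wx": .., "wy": .., "wz": .., "fingers": ..}, ...]. A call has 1 to 8 rows; each row shifts and turns the pose as measured when the row begins, along the tool's axes as they then stand; what a row does not reach is not made up. A row lasts 1/8 s, in which the tool goes at most 62.5 mm and 10.7 degrees, less where a joint would pass 70% of its speed; a pose out of reach is approached as far as the arm can. A call with a number of a shift or a turn outside -1 to 1 is refused whole. A call with a gripper value outside its range is refused whole. The fingers move at their own pace and stop on an object; "force" is the grip in N (left out, the last holds). Time passes only in rows, so rows that do not move let the fingers close. It gives the time, the measured TCP pose, the force and the opening at its end, in the units of the state.
- get_state(): the state, without advancing time (a new reading comes with each control period).
- snapshot(name): name is "side" or "top" or "wrist"; returns (picture, depth): 420x560x3 uint8, red, green, blue; 420x560 float32, m along the optical axis (not along the pixel's ray), 0 where there is no reading.
- camera_model(name): a dict with "camera_matrix" (3x3 intrinsics, pixels), "world_from_camera" (4x4, takes a point from camera to world coordinates). Camera axes: x right, y up, looking along -z (the intrinsics and any distortion apply to the point x, -y, -z); pixel columns grow to the right and rows downward; lengths in m; the calibration is good to about 2 mm. A picture is of the moment at which its call begins: read the wrist's pose just before it. camera_model takes no time and is no camera call; for the wrist camera it gives the pose at the moment of the call.
- finish_job(): hands the job in, once; it reports no verdict.
The state is a dict: "clock": time; "q": joint angles; "qd": joint speeds; "joint_torque": joint torques, N m; "tool_pos": TCP position; "eef_rot": TCP orientation; "contact_force": force on the tool from outside, world axes, zero at the start; "moment": the same for the moment, N m; "opening": opening from 0.0 (shut) to 1.0 (fully open).
Only numpy, scipy, OpenCV 4.12 (cv2) and the standard library are available. Lean on these libraries where they do the work, as an engineer would, in place of code of your own. Each camera call takes 0.05 s, during which the arm holds its last target. There are 200 camera calls.

## Working session

There is one attempt and no reset: what is moved stays moved. The work goes in short steps, Python scripts to look and compute and a tool call to move; the robot and the scene stay as the last step left them, time stands still between calls to the robot, and variables do not carry over. Pictures are saved under pics/ and viewed, about 8 in all and at most 12, crops included, and the job is handed in when it is done.

Besides the shell and the picture viewer there is one more tool, called as name(argument=value, ...) on one line, values as JSON. apply_moves: Moves the arm, as the interface text tells. Its arguments: {"type":"object","properties":{"series":{"type":"array","items":{"type":"object","properties":{"x":{"type":"number"},"y":{"type":"number"},"z":{"type":"number"},"wx":{"type":"number"},"wy":{"type":"number"},"wz":{"type":"number"},"fingers":{"type":"number"}}}},"force":{"type":"number"}},"required":["series"]}

```bash
mkdir -p pics; ls; python3 - <<'E'
from plant import *
import cv2,numpy as np
s=get_state();print({k:np.round(v,4).tolist() for k,v in s.items()})
for n in("top","side"):
    p,d=snapshot(n);cv2.imwrite(f"pics/{n}0.png",p[:,:,::-1]);np.savez(f"{n}0.npz",p=p,d=d,**camera_model(n))
    print(n,np.round(camera_model(n)["world_from_camera"],3).tolist(),camera_model(n)["camera_matrix"])
a=cv2.imread("pics/top0.png");cv2.imwrite("pics/top0b.png",cv2.resize(a,(800,600)))
E
```

```text
pics
{'clock': 0.0, 'q': [-1.2402, 0.69, -0.1945, 1.5664, 0.1573, 0.9025, -0.2151], 'qd': [-0.0014, -0.0013, 0.0005, 0.0004, 0.0014, -0.0011, -0.002], 'joint_torque': [-0.0006, -52.7569, -1.2671, -15.3428, -0.0527, 0.0066, 0.0002], 'tool_pos': [0.1827, 0.597, 0.2379], 'eef_rot': [0.8039, 0.5948, -0.0007, 0.0006], 'contact_force': [0.2562, 0.4727, 0.2388], 'moment': [-0.0275, 0.0159, -0.0434], 'opening': 0.9967}
top [[-0.024, 0.994, -0.102, 0.371], [-1.0, -0.025, -0.008, -0.005], [-0.01, 0.102, 0.995, 1.441], [0.0, 0.0, 0.0, 1.0]] [[499.81663558   0.         280.09915135]
 [  0.         499.81663558 209.62966631]
 [  0.           0.           1.        ]]
side [[0.695, 0.526, -0.49, 0.035], [-0.718, 0.495, -0.489, -0.477], [-0.015, 0.692, 0.722, 0.828], [0.0, 0.0, 0.0, 1.0]] [[390.7270103    0.         281.07915053]
 [  0.         390.7270103  207.00688025]
 [  0.           0.           1.        ]]
```

View pics/top0b.png

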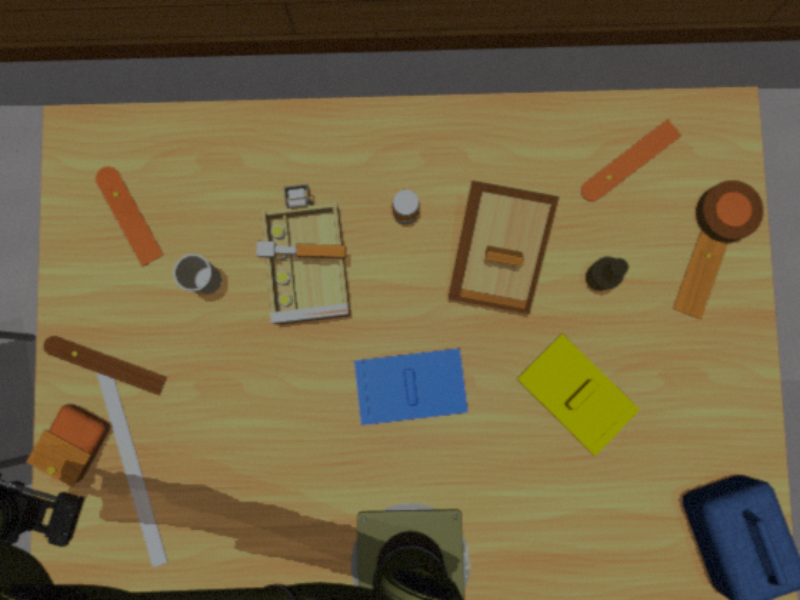

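View pics/side0.png

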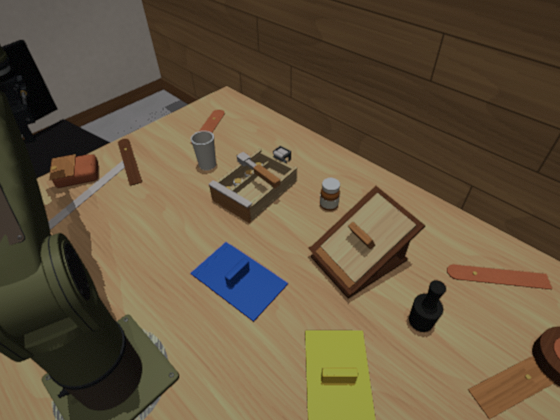

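Candidates: the punch lies across the box at top (300,250); the loose straps/sticks at (128,215), (630,160), (105,365) and (705,260) are not it. The lid is the wooden panel on the rest at (503,255); the blue panel (410,387) and yellow panel (578,395) are look-alikes. The box is at (308,265), with its keeper at (310,314) and catch at (298,197).

```bash
cat > h.py <<'E'
import numpy as np,cv2
from scipy.spatial.transform import Rotation as R
def cloud(z):
    K=z["camera_matrix"];T=z["world_from_camera"];d=z["d"]
    v,u=np.mgrid[:d.shape[0],:d.shape[1]]
    P=np.stack([(u-K[0,2])/K[0,0]*d,-(v-K[1,2])/K[1,1]*d,-d],-1)
    W=P@T[:3,:3].T+T[:3,3];W[d==0]=np.nan;return W
def px2w(z,u,v,h):
    "pixel -> world at height h"
    K=z["camera_matrix"];T=z["world_from_camera"]
    r=T[:3,:3]@np.array([(u-K[0,2])/K[0,0],-(v-K[1,2])/K[1,1],-1]);c=T[:3,3]
    return c+r*(h-c[2])/r[2]
def w2px(z,p):
    K=z["camera_matrix"];T=z["world_from_camera"]
    q=T[:3,:3].T@(np.array(p)-T[:3,3]);return K[0,2]-K[0,0]*q[0]/q[2],K[1,2]+K[1,1]*q[1]/q[2]
E
python3 - <<'E'
from h import *
z=np.load("top0.npz");W=cloud(z);p=z["p"][:,:,::-1]
a=cv2.resize(p[120:235,170:265],None,fx=4,fy=4,interpolation=2);b=cv2.resize(p[120:235,305:400],None,fx=4,fy=4,interpolation=2)
cv2.imwrite("pics/c0.png",np.clip(np.hstack([a,b])*1.5,0,255).astype(np.uint8))
print("table z",np.nanmedian(W[250:290,100:140,2]))
# box rim
def rect(m,W):
    q=W[m];q=q[:,:2];r=cv2.minAreaRect((q*1000).astype(np.float32));return r,len(q)
S=W[135:232,175:250];print("box",rect((S[...,2]>.035)&(S[...,2]<.075),S))
# lid plane
L=W[140:200,335:375].reshape(-1,3);L=L[~np.isnan(L[:,0])]
for _ in range(5):
    c=L.mean(0);n=np.linalg.svd(L-c)[2][2];n*=np.sign(n[2]);e=(L-c)@n;L=L[abs(e)<max(.003,1.5*e.std())]
print("lid plane",c,n,np.degrees(np.arccos(n[2])),np.degrees(np.arctan2(n[1],n[0])),len(L),e.std())
S=W[115:235,300:400];e=(S-c)@n;m=(abs(e)<.006)&(S[...,2]>.03)
print(m.sum())
# handle: points well above plane
hm=(e>.025)&(S[...,2]>.06)&(e<.06);q=S[hm];print("handle",hm.sum(),q.mean(0),e[hm].max(),q.min(0),q.max(0))
S=W[135:232,175:250]
pm=(S[...,2]>.068);q=S[pm];print("punch",cv2.minAreaRect((q[:,:2]*1000).astype(np.float32)),np.nanmedian(q[:,2]),pm.sum())
E
```

```text
table z -0.0008982872716566392
box (((607.7131958007812, 194.55810546875), (255.49575805664062, 169.60951232910156), 5.385641574859619), 1377)
lid plane [ 0.61611818 -0.19880189  0.10172814] [-0.46161334  0.1022644   0.8811669 ] 28.216551614675137 167.50861430986345 1496 0.0015919165984242098
3674
handle 207 [ 0.58091971 -0.19027516  0.12547971] 0.04677314748134227 [ 0.56615458 -0.22527744  0.11642606] [ 0.59848119 -0.15554073  0.13410339]
punch ((605.2799072265625, 193.95526123046875), (249.89369201660156, 171.7447509765625), 5.639531135559082) 0.0771337493566524 780
```

View pics/c0.png

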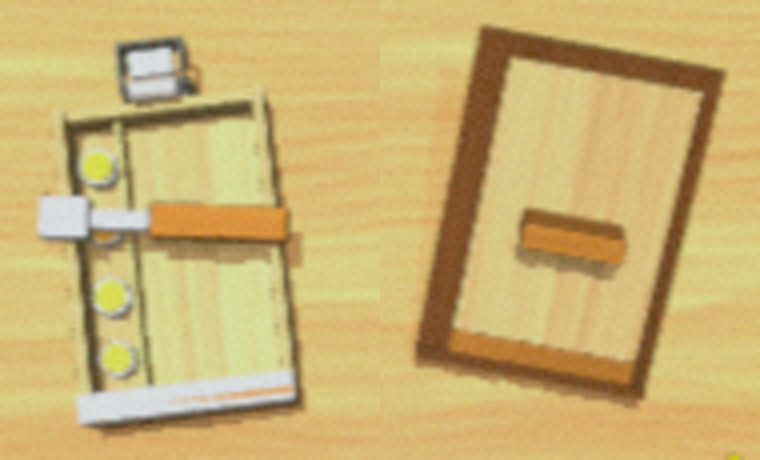

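The crop confirms it. The punch (steel head at (62,217), orange handle to (288,222)) lies across the box, and the wooden lid with an orange bar at (572,237) is on the brown rest. Next I'll move above the punch and take a wrist view.

```bash
cat >> h.py <<'E'
def pose(yaw,tilt=0):
    """tool pointing down, jaw axis at world azimuth yaw (deg); tilt: leaning the tool about horizontal axis so that tool -z
    leans towards -jaw dir by tilt deg"""
    y=np.radians(yaw);t=np.radians(tilt)
    f=np.array([np.cos(y),np.sin(y),0]);u=np.array([0,0,1.])
    up=u*np.cos(t)-f*np.sin(t);x=f*np.cos(t)+u*np.sin(t)
    return R.from_matrix(np.stack([x,np.cross(-up,x),-up],1))
def plan(s,target,Rt,n,f=None):
    p=np.array(s["tool_pos"]);r=R.from_quat(s["eef_rot"]);rv=(r.inv()*Rt).as_rotvec()
    out=[]
    for i in range(n):
        ra=r*R.from_rotvec(rv*i/n);d=ra.inv().apply((np.array(target)-p)/n)/.8;w=rv/n/np.pi
        o=dict(zip(("x","y","z","wx","wy","wz"),np.round(np.r_[d,w],4).tolist()))
        if f is not None:o["fingers"]=f
        out.append(o)
    import json;print("tot mm",np.round(r.inv().apply(np.array(target)-p)*1000,1),"deg",np.round(np.degrees(rv),2));print(json.dumps(out))
E
python3 - <<'E'
from plant import *
from h import *
z=np.load("top0.npz")
for n,(u,v),h in[("handle end",(289,222),.075),("head end",(38,217),.08),("TL wall",(65,115),.058),("TR wall",(264,88),.058),("roller",(155,75),.0735),("keepL bot",(80,420),.069),("keepR bot",(298,398),.069)]:
    print(n,np.round(px2w(z,170+u/4,120+v/4,h),4))
s=get_state();T=camera_model("wrist")["world_from_camera"];Rt=R.from_quat(s["eef_rot"]).as_matrix()
print("cam in tool",np.round(Rt.T@(T[:3,3]-s["tool_pos"]),3).tolist(),np.round(Rt.T@T[:3,:3],3).tolist(),camera_model("wrist")["camera_matrix"][0])
m=(px2w(z,170+289/4,120+222/4,.075)+px2w(z,170+38/4,120+217/4,.08))/2
m[2]=.34;plan(s,m+[-.06,0,0],pose(-2.5),8)
plan(s,m+[-.06,0,0],pose(177.5),10)
E
```

```text
handle end [0.6086 0.1083 0.075 ]
head end [0.6157 0.2813 0.08  ]
TL wall [0.6921 0.2666 0.058 ]
TR wall [0.7078 0.1258 0.058 ]
roller [0.7153 0.2005 0.0735]
keepL bot [0.4753 0.2551 0.069 ]
keepR bot [0.4868 0.1046 0.069 ]
cam in tool [0.0, -0.081, -0.145] [[1.0, -0.0, -0.0], [-0.0, -0.951, -0.311], [-0.0, 0.311, -0.951]] [376.67796236   0.         282.63153373]
tot mm [-276.8  471.  -101.5] deg [7.00e-02 7.00e-02 7.55e+01]
[{"x": -0.0433, "y": 0.0736, "z": -0.0159, "wx": 0.0, "wy": 0.0001, "wz": 0.0524}, {"x": -0.0306, "y": 0.0797, "z": -0.0159, "wx": 0.0, "wy": 0.0001, "wz": 0.0524}, {"x": -0.0171, "y": 0.0836, "z": -0.0159, "wx": 0.0, "wy": 0.0001, "wz": 0.0524}, {"x": -0.0032, "y": 0.0853, "z": -0.0159, "wx": 0.0, "wy": 0.0001, "wz": 0.0524}, {"x": 0.0109, "y": 0.0847, "z": -0.0159, "wx": 0.0, "wy": 0.0001, "wz": 0.0524}, {"x": 0.0246, "y": 0.0817, "z": -0.0159, "wx": 0.0, "wy": 0.0001, "wz": 0.0524}, {"x": 0.0377, "y": 0.0766, "z": -0.0159, "wx": 0.0, "wy": 0.0001, "wz": 0.0524}, {"x": 0.0497, "y": 0.0694, "z": -0.0159, "wx": 0.0, "wy": 0.0001, "wz": 0.0524}]
tot mm [-276.8  47
[... 163 characters left out ...]
": -0.0127, "wx": -0.0, "wy": 0.0, "wz": -0.0581}, {"x": -0.0533, "y": 0.0427, "z": -0.0127, "wx": -0.0, "wy": 0.0, "wz": -0.0581}, {"x": -0.0602, "y": 0.0323, "z": -0.0127, "wx": -0.0, "wy": 0.0, "wz": -0.0581}, {"x": -0.065, "y": 0.0208, "z": -0.0127, "wx": -0.0, "wy": 0.0, "wz": -0.0581}, {"x": -0.0677, "y": 0.0087, "z": -0.0127, "wx": -0.0, "wy": 0.0, "wz": -0.0581}, {"x": -0.0682, "y": -0.0037, "z": -0.0127, "wx": -0.0, "wy": 0.0, "wz": -0.0581}, {"x": -0.0664, "y": -0.016, "z": -0.0127, "wx": -0.0, "wy": 0.0, "wz": -0.0581}, {"x": -0.0624, "y": -0.0278, "z": -0.0127, "wx": -0.0, "wy": 0.0, "wz": -0.0581}, {"x": -0.0563, "y": -0.0387, "z": -0.0127, "wx": -0.0, "wy": 0.0, "wz": -0.0581}]
```

apply_moves(series=[{"x": -0.043,"y": 0.065,"z": -0.016,"wz": 0.052},{"x": -0.03,"y": 0.07,"z": -0.016,"wz": 0.052},{"x": -0.017,"y": 0.074,"z": -0.016,"wz": 0.052},{"x": -0.003,"y": 0.075,"z": -0.016,"wz": 0.052},{"x": 0.011,"y": 0.074,"z": -0.016,"wz": 0.052},{"x": 0.025,"y": 0.07,"z": -0.016,"wz": 0.052},{"x": 0.038,"y": 0.065,"z": -0.016,"wz": 0.052},{"x": 0.05,"y": 0.05,"z": -0.016,"wz": 0.052}])

```text
schema error: expected keys x, y, z, wx, wy, wz, fingers
```

apply_moves(series=[{},{}])

```text
schema error: expected keys x, y, z, wx, wy, wz, fingers
```

```bash
python3 - <<'E'
from plant import *
from h import *
s=get_state();print(s["clock"],s["tool_pos"],s["eef_rot"],np.round(s["q"],2))
plan(s,[.575,.215,.34],pose(-2.5),4)
E
```

```text
0.1 [0.18265568 0.59712149 0.23801533] [ 8.03861841e-01  5.94815497e-01 -6.16969450e-04  5.33583158e-04] [-1.24  0.69 -0.19  1.57  0.16  0.9  -0.22]
tot mm [-250.9  486.9 -101.5] deg [7.00e-02 7.00e-02 7.55e+01]
[{"x": -0.0784, "y": 0.1522, "z": -0.0317, "wx": 0.0001, "wy": 0.0001, "wz": 0.1049}, {"x": -0.0249, "y": 0.1693, "z": -0.0318, "wx": 0.0001, "wy": 0.0001, "wz": 0.1049}, {"x": 0.0312, "y": 0.1683, "z": -0.0318, "wx": 0.0001, "wy": 0.0001, "wz": 0.1049}, {"x": 0.084, "y": 0.1491, "z": -0.0319, "wx": 0.0001, "wy": 0.0001, "wz": 0.1049}]
```

All keys are needed in every row.

apply_moves(series=[{"x": -0.043,"y": 0.065,"z": -0.016,"wx": 0,"wy": 0,"wz": 0.052,"fingers": 1},{"x": -0.03,"y": 0.07,"z": -0.016,"wx": 0,"wy": 0,"wz": 0.052,"fingers": 1},{"x": -0.017,"y": 0.074,"z": -0.016,"wx": 0,"wy": 0,"wz": 0.052,"fingers": 1},{"x": -0.003,"y": 0.075,"z": -0.016,"wx": 0,"wy": 0,"wz": 0.052,"fingers": 1},{"x": 0.011,"y": 0.074,"z": -0.016,"wx": 0,"wy": 0,"wz": 0.052,"fingers": 1},{"x": 0.025,"y": 0.07,"z": -0.016,"wx": 0,"wy": 0,"wz": 0.052,"fingers": 1},{"x": 0.038,"y": 0.065,"z": -0.016,"wx": 0,"wy": 0,"wz": 0.052,"fingers": 1},{"x": 0.05,"y": 0.05,"z": -0.016,"wx": 0,"wy": 0,"wz": 0.052,"fingers": 1}])

```text
clock: 1.1
tool_pos: [0.512, 0.2439, 0.338]
eef_rot: [0.999, -0.032, -0.004, 0.002]
contact_force: [1.1, 1.0, -0.0]
opening: 1.003
```

apply_moves(series=[{"x": 0,"y": 0,"z": 0,"wx": 0,"wy": 0,"wz": 0,"fingers": 1}])

```text
clock: 1.23
tool_pos: [0.5159, 0.2391, 0.3387]
eef_rot: [0.999, -0.037, -0.002, 0.003]
contact_force: [-1.2, 0.2, 0.6]
opening: 0.999
```

```bash
python3 - <<'E'
from plant import *
from h import *
s=get_state();print(s["clock"],s["tool_pos"],s["eef_rot"],np.round(s["q"],2))
plan(s,[.575,.215,.34],pose(-2.5),4)
E
```

```text
1.225 [0.51589362 0.23909963 0.33870034] [ 0.9993054  -0.03710922 -0.00196328  0.00278847] [-0.63  0.51  0.18  1.61 -0.1   1.04 -0.49]
tot mm [60.7 19.7 -1.4] deg [ 0.32  0.22 -1.75]
[{"x": 0.019, "y": 0.0061, "z": -0.0004, "wx": 0.0005, "wy": 0.0003, "wz": -0.0024}, {"x": 0.0189, "y": 0.0063, "z": -0.0004, "wx": 0.0005, "wy": 0.0003, "wz": -0.0024}, {"x": 0.0189, "y": 0.0064, "z": -0.0004, "wx": 0.0005, "wy": 0.0003, "wz": -0.0024}, {"x": 0.0188, "y": 0.0066, "z": -0.0004, "wx": 0.0005, "wy": 0.0003, "wz": -0.0024}]
```

apply_moves(series=[{"x": 0.038,"y": 0.012,"z": 0,"wx": 0.001,"wy": 0,"wz": -0.005,"fingers": 1},{"x": 0.038,"y": 0.012,"z": 0,"wx": 0.001,"wy": 0,"wz": -0.005,"fingers": 1},{"x": 0,"y": 0,"z": 0,"wx": 0,"wy": 0,"wz": 0,"fingers": 1},{"x": 0,"y": 0,"z": 0,"wx": 0,"wy": 0,"wz": 0,"fingers": 1}])

```text
clock: 1.72
tool_pos: [0.5718, 0.2198, 0.3359]
eef_rot: [1.0, -0.017, -0.006, -0.001]
contact_force: [0.1, 0.7, 0.0]
opening: 1.003
```

```bash
python3 - <<'E'
from plant import *
from h import *
s=get_state();print(s["clock"],s["tool_pos"],s["eef_rot"])
m=camera_model("wrist");p,d=snapshot("wrist");np.savez("w1.npz",p=p,d=d,**m)
cv2.imwrite("pics/w1.png",np.clip(cv2.resize(p[:,:,::-1],(800,600),interpolation=2)*1.3,0,255).astype(np.uint8))
E
```

```text
1.725 [0.57181653 0.21979013 0.33587966] [ 0.99984417 -0.01653124 -0.00605531 -0.00129998]
```

View pics/w1.png

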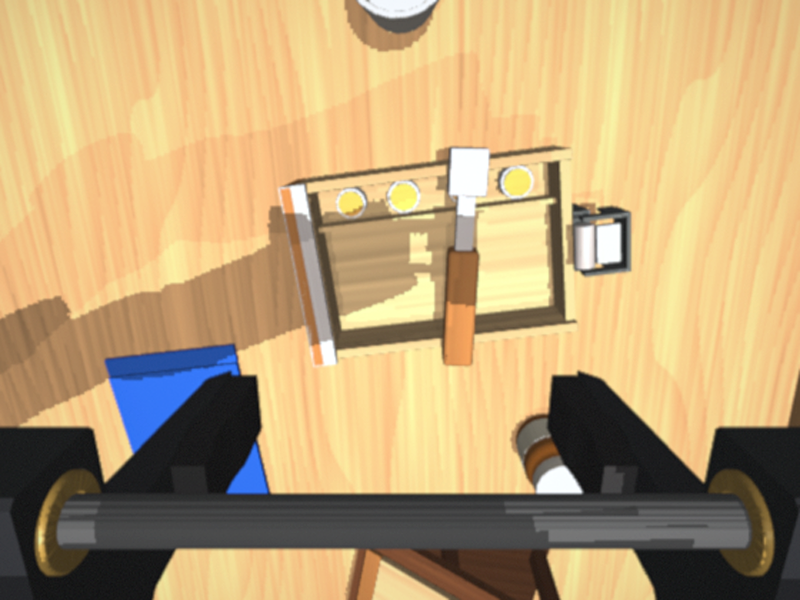

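The wrist view (800 px scale) shows the punch from its head end at (469,149) to its handle end at (458,364). The keeper's inner edge runs (303,184)–(337,363), the box's +x corners are at (570,148) and (577,327), and the roller is at (585,247). I'll fit the box pose and check it with an overlay.

```bash
python3 - <<'E'
from h import *
from scipy.optimize import least_squares
z=np.load("w1.npz");k=560/800
W=cloud(z)
for n,(u,v) in dict(wallY=(440,168),wall_y=(520,327),keeper=(308,230),handle=(461,310),head=(468,170),floor=(500,280),roller=(588,247)).items():
    print(n,np.round(W[int(v*k)-1:int(v*k)+2,int(u*k)-1:int(u*k)+2].reshape(-1,3).mean(0),4))
obs=[((107.5,75,58),(570,148)),((107.5,-75,58),(577,327)),((112,0,73.5),(585,247)),((107.5,67,58),(570,160)),((107.5,-67,58),(577,319))]
ke=[(303,184),(337,363)]
def B(q,p):
    c,s=np.cos(q[2]),np.sin(q[2]);p=np.array(p)/1000;return np.array([q[0]+c*p[0]-s*p[1],q[1]+s*p[0]+c*p[1],p[2]])
def f(q):
    e=[]
    for p,u in obs:e+=list(np.array(w2px(z,B(q,p)))/k-u)
    for u in ke:
        w=px2w(z,u[0]*k,u[1]*k,.069);c,s=np.cos(q[2]),np.sin(q[2]);e.append(((w[0]-q[0])*c+(w[1]-q[1])*s+.0975)*600)
    return e
r=least_squares(f,[.59,.19,.09],loss="soft_l1");q=r.x;print("box",q,np.degrees(q[2]),np.round(f(q),1))
np.save("box.npy",q)
a=px2w(z,458*k,364*k,.082);b=px2w(z,469*k,149*k,.082);d=b-a
print("punch len",np.linalg.norm(d),"yaw",np.degrees(np.arctan2(d[1],d[0])),"centre",(a+b)/2)
im=cv2.resize(z["p"][:,:,::-1],(1600,1200),interpolation=2)
def L(*P,c=(255,0,255)):
    P=[np.round(np.array(w2px(z,B(q,p)))*1600/560).astype(int).tolist() for p in P]
    for i in range(len(P)-1):cv2.line(im,P[i],P[i+1],c,1)
L((-107.5,75,58),(107.5,75,58),(107.5,67,58),(-107.5,67,58));L((-107.5,-75,58),(107.5,-75,58),(107.5,-67,58),(-107.5,-67,58))
L((-97.5,-70,69),(-97.5,70,69),c=(0,255,0));L((99.5,67,50),(99.5,-67,50),(107.5,-67,50),c=(0,255,0));L((112,17,73.5),(112,-17,73.5));L((-99.5,-67,8),(99.5,-67,8),(99.5,31,8),c=(255,255,0))
cv2.imwrite("pics/ov1.png",im[240:780,530:1310])
E
```

```text
wallY [0.5981 0.268  0.0575]
wall_y [0.6649 0.1337 0.0512]
keeper [0.4939 0.2246 0.0686]
handle [0.6112 0.16   0.0816]
head [0.6164 0.2683 0.0817]
floor [0.6542 0.1619 0.0074]
roller [0.71   0.2065 0.0722]
box [0.59699979 0.19408043 0.10405455] 5.961886539333364 [-0.3 -1.1  0.4  3.5  0.4  0.1  0.2 -2.2 -0.   2.6  1.1  0.9]
punch len 0.16836123349483578 yaw 87.22699212604506 centre [0.61361049 0.197814   0.082     ]
```

View pics/ov1.png

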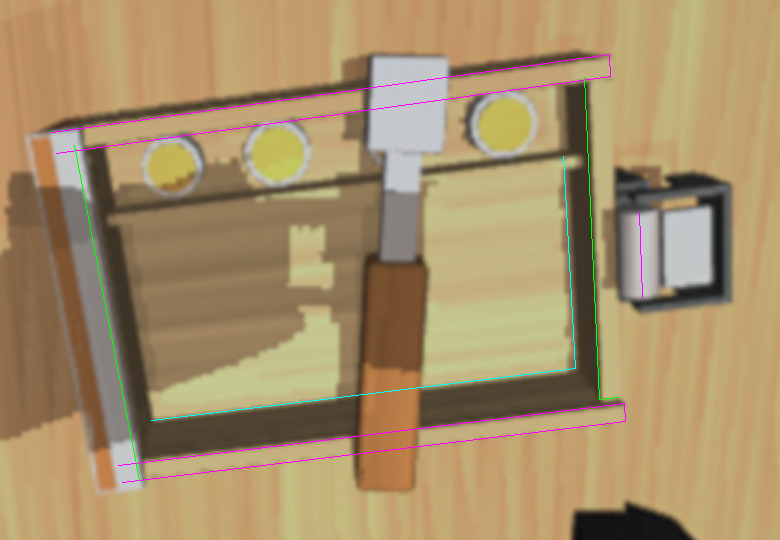

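```bash
python3 - <<'E'
from plant import *
from h import *
s=get_state()
plan(s,[.613,.197,.12],pose(-2.8),5,.1)
E
```

```text
tot mm [ 44.5  21.8 215.4] deg [-0.12  0.69  0.91]
[{"x": 0.0111, "y": 0.0055, "z": 0.0538, "wx": -0.0001, "wy": 0.0008, "wz": 0.001, "fingers": 0.1}, {"x": 0.011, "y": 0.0054, "z": 0.0539, "wx": -0.0001, "wy": 0.0008, "wz": 0.001, "fingers": 0.1}, {"x": 0.0109, "y": 0.0053, "z": 0.0539, "wx": -0.0001, "wy": 0.0008, "wz": 0.001, "fingers": 0.1}, {"x": 0.0108, "y": 0.0053, "z": 0.0539, "wx": -0.0001, "wy": 0.0008, "wz": 0.001, "fingers": 0.1}, {"x": 0.0107, "y": 0.0052, "z": 0.054, "wx": -0.0001, "wy": 0.0008, "wz": 0.001, "fingers": 0.1}]
```

apply_moves(series=[{"x": 0.011,"y": 0.0055,"z": 0.054,"wx": 0,"wy": 0.001,"wz": 0.001,"fingers": 0.1},{"x": 0.011,"y": 0.0055,"z": 0.054,"wx": 0,"wy": 0.001,"wz": 0.001,"fingers": 0.1},{"x": 0.011,"y": 0.0055,"z": 0.054,"wx": 0,"wy": 0.001,"wz": 0.001,"fingers": 0.1},{"x": 0.011,"y": 0.0055,"z": 0.054,"wx": 0,"wy": 0.001,"wz": 0.001,"fingers": 0.1},{"x": 0.011,"y": 0.0055,"z": 0.054,"wx": 0,"wy": 0.001,"wz": 0.001,"fingers": 0.1},{"x": 0,"y": 0,"z": 0,"wx": 0,"wy": 0,"wz": 0,"fingers": 0.1}])

```text
clock: 2.52
tool_pos: [0.609, 0.2063, 0.1163]
eef_rot: [1.0, -0.018, 0.002, -0.004]
contact_force: [-1.1, 0.5, 0.2]
opening: 0.547
```

```bash
python3 - <<'E'
from plant import *
from h import *
s=get_state();print(s["tool_pos"],s["opening"])
plan(s,[.613,.197,.060],pose(-2.8),2,.1)
E
```

```text
[0.60895366 0.20633332 0.11632331] 0.54747857731613
tot mm [ 4.2  9.7 56.3] deg [-0.5  -0.18  0.74]
[{"x": 0.0026, "y": 0.006, "z": 0.0352, "wx": -0.0014, "wy": -0.0005, "wz": 0.002, "fingers": 0.1}, {"x": 0.0027, "y": 0.0059, "z": 0.0352, "wx": -0.0014, "wy": -0.0005, "wz": 0.002, "fingers": 0.1}]
```

apply_moves(series=[{"x": 0.005,"y": 0.012,"z": 0.01,"wx": -0.003,"wy": -0.001,"wz": 0.004,"fingers": 0.1},{"x": 0,"y": 0,"z": 0.03,"wx": 0,"wy": 0,"wz": 0,"fingers": 0.1},{"x": 0,"y": 0,"z": 0.03,"wx": 0,"wy": 0,"wz": 0,"fingers": 0.1},{"x": 0,"y": 0,"z": 0,"wx": 0,"wy": 0,"wz": 0,"fingers": 0.1}])

```text
clock: 3.02
tool_pos: [0.6162, 0.1989, 0.0667]
eef_rot: [1.0, -0.024, 0.005, -0.001]
contact_force: [0.7, -0.6, 0.9]
opening: 0.549
```

```bash
python3 - <<'E'
from plant import *
from h import *
s=get_state();print(s["tool_pos"],s["opening"],s["contact_force"])
plan(s,[.613,.197,.060],pose(-2.8),1,.1)
E
```

```text
[0.61617556 0.19886604 0.06665161] 0.5486573589354765 [ 0.74713901 -0.57507189  0.94727187]
tot mm [-3.1  2.   6.6] deg [-0.17 -0.56  0.07]
[{"x": -0.0039, "y": 0.0025, "z": 0.0083, "wx": -0.0009, "wy": -0.0031, "wz": 0.0004, "fingers": 0.1}]
```

apply_moves(series=[{"x": -0.004,"y": 0.0025,"z": 0.008,"wx": -0.001,"wy": -0.003,"wz": 0,"fingers": 0.1},{"x": 0,"y": 0,"z": 0,"wx": 0,"wy": 0,"wz": 0,"fingers": 0.1},{"x": 0,"y": 0,"z": 0,"wx": 0,"wy": 0,"wz": 0,"fingers": -1},{"x": 0,"y": 0,"z": 0,"wx": 0,"wy": 0,"wz": 0,"fingers": -1},{"x": 0,"y": 0,"z": 0,"wx": 0,"wy": 0,"wz": 0,"fingers": -1},{"x": 0,"y": 0,"z": 0,"wx": 0,"wy": 0,"wz": 0,"fingers": -1}], force=25)

```text
clock: 3.78
tool_pos: [0.6152, 0.1977, 0.0647]
eef_rot: [1.0, -0.024, 0.003, -0.001]
contact_force: [0.2, -0.2, -1.2]
opening: 0.272
```

```bash
python3 - <<'E'
from plant import *
from h import *
s=get_state();print(s["tool_pos"],s["opening"]*88,s["contact_force"],s["q"][6])
q=np.load("box.npy");yaw=np.degrees(q[2])
c,sn=np.cos(q[2]),np.sin(q[2]);b=q[:2]+[c*0-sn*-.018,sn*0+c*-.018];print(b)
plan(s,[b[0],b[1],.15],pose(yaw-90),9,-1)
plan(s,[b[0],b[1],.15],pose(yaw+90),9,-1)
E
```

```text
[0.61520146 0.19774207 0.0646968 ] 23.911113242056985 [ 0.16309377 -0.17507368 -1.15757672] -0.2971602599279848
[0.59886939 0.17617779]
tot mm [-14.8  22.1 -85.4] deg [-0.34 -0.21 81.31]
[{"x": -0.0021, "y": 0.0031, "z": -0.0119, "wx": -0.0002, "wy": -0.0001, "wz": 0.0502, "fingers": -1}, {"x": -0.0015, "y": 0.0034, "z": -0.0119, "wx": -0.0002, "wy": -0.0001, "wz": 0.0502, "fingers": -1}, {"x": -0.001, "y": 0.0036, "z": -0.0119, "wx": -0.0002, "wy": -0.0001, "wz": 0.0502, "fingers": -1}, {"x": -0.0004, "y": 0.0037, "z": -0.0119, "wx": -0.0002, "wy": -0.0001, "wz": 0.0502, "fingers": -1}, {"x": 0.0001, "y": 0.0037, "z": -0.0119, "wx": -0.0002, "wy": -0.0001, "wz": 0.0502, "fingers": -1}, {"x": 0.0007, "y": 0.0037, "z": -0.0119, "wx": -0.0002, "wy": -0.0001, "wz": 0.0502, "fingers": -1}, {"x": 0.0013, "y": 0.0035, "z": -0.0119, "wx": -0.0002, "wy": -0.0001, "wz": 0.0502, "fingers": -1}, {"x": 0.0018, "y": 0.0033, "z": -0.0118, "wx": -0.0002, "wy": -0.0001, "wz": 0.0502, "fingers": -1}, {"x": 0.0023, "y": 0.003, "z": -0.0118, "wx": -0.0002, "wy": -0.0001, "wz": 0.0502, "fingers": -1}]
t
[... 273 characters left out ...]
"y": 0.0021, "z": -0.0119, "wx": 0.0001, "wy": -0.0002, "wz": -0.0609, "fingers": -1}, {"x": -0.0034, "y": 0.0014, "z": -0.0119, "wx": 0.0001, "wy": -0.0002, "wz": -0.0609, "fingers": -1}, {"x": -0.0036, "y": 0.0008, "z": -0.0119, "wx": 0.0001, "wy": -0.0002, "wz": -0.0609, "fingers": -1}, {"x": -0.0037, "y": 0.0001, "z": -0.0119, "wx": 0.0001, "wy": -0.0002, "wz": -0.0609, "fingers": -1}, {"x": -0.0037, "y": -0.0007, "z": -0.0119, "wx": 0.0001, "wy": -0.0002, "wz": -0.0609, "fingers": -1}, {"x": -0.0035, "y": -0.0014, "z": -0.0119, "wx": 0.0001, "wy": -0.0002, "wz": -0.0609, "fingers": -1}, {"x": -0.0032, "y": -0.002, "z": -0.0119, "wx": 0.0001, "wy": -0.0002, "wz": -0.0609, "fingers": -1}]
```

apply_moves(series=[{"x": 0,"y": 0,"z": -0.03,"wx": 0,"wy": 0,"wz": 0,"fingers": -1},{"x": 0,"y": 0,"z": -0.04,"wx": 0,"wy": 0,"wz": 0,"fingers": -1},{"x": 0,"y": 0,"z": -0.04,"wx": 0,"wy": 0,"wz": 0,"fingers": -1},{"x": -0.002,"y": 0.003,"z": -0.01,"wx": 0,"wy": 0,"wz": 0.05,"fingers": -1},{"x": -0.001,"y": 0.004,"z": 0,"wx": 0,"wy": 0,"wz": 0.05,"fingers": -1},{"x": -0.001,"y": 0.004,"z": 0,"wx": 0,"wy": 0,"wz": 0.05,"fingers": -1},{"x": 0,"y": 0.004,"z": 0,"wx": 0,"wy": 0,"wz": 0.05,"fingers": -1},{"x": 0,"y": 0.004,"z": 0,"wx": 0,"wy": 0,"wz": 0.05,"fingers": -1}])

```text
clock: 4.78
tool_pos: [0.6025, 0.1836, 0.16]
eef_rot: [0.909, -0.416, -0.001, 0.0]
contact_force: [-0.1, -0.2, -2.4]
opening: 0.272
```

apply_moves(series=[{"x": 0,"y": 0.004,"z": 0,"wx": 0,"wy": 0,"wz": 0.05,"fingers": -1},{"x": 0.001,"y": 0.004,"z": 0,"wx": 0,"wy": 0,"wz": 0.05,"fingers": -1},{"x": 0.002,"y": 0.003,"z": 0,"wx": 0,"wy": 0,"wz": 0.05,"fingers": -1},{"x": 0.002,"y": 0.003,"z": 0,"wx": 0,"wy": 0,"wz": 0.05,"fingers": -1},{"x": 0,"y": 0,"z": 0,"wx": 0,"wy": 0,"wz": 0,"fingers": -1},{"x": 0,"y": 0,"z": 0,"wx": 0,"wy": 0,"wz": 0,"fingers": -1}])

```text
clock: 5.52
tool_pos: [0.591, 0.1751, 0.1572]
eef_rot: [0.731, -0.682, -0.003, 0.003]
contact_force: [0.1, 1.2, -2.4]
opening: 0.269
```

```bash
cat >> h.py <<'E'
def boxw(p):
    q=np.load("box.npy");c,s=np.cos(q[2]),np.sin(q[2]);return np.array([q[0]+c*p[0]-s*p[1],q[1]+s*p[0]+c*p[1],p[2]]),np.degrees(q[2])
E
python3 - <<'E'
from plant import *
from h import *
s=get_state();print(s["clock"],s["tool_pos"],s["opening"]*88,s["contact_force"],s["q"][6])
p,y=boxw((0,-.02,.12));plan(s,p,pose(y-90),2,-1)
m=camera_model("wrist");p,d=snapshot("wrist");np.savez("w2.npz",p=p,d=d,**m)
cv2.imwrite("pics/w2.png",np.clip(p[:,:,::-1]*1.3,0,255).astype(np.uint8))
E
```

```text
5.525 [0.59095234 0.1750963  0.1572139 ] 23.648662857044407 [ 0.14908944  1.1745506  -2.44489903] -1.3434334699659025
tot mm [ 1.5 -8.4 37.1] deg [ 0.49  0.01 -2.01]
[{"x": 0.0009, "y": -0.0052, "z": 0.0232, "wx": 0.0014, "wy": 0.0, "wz": -0.0056, "fingers": -1}, {"x": 0.001, "y": -0.0051, "z": 0.0232, "wx": 0.0014, "wy": 0.0, "wz": -0.0056, "fingers": -1}]
```

View pics/w2.png

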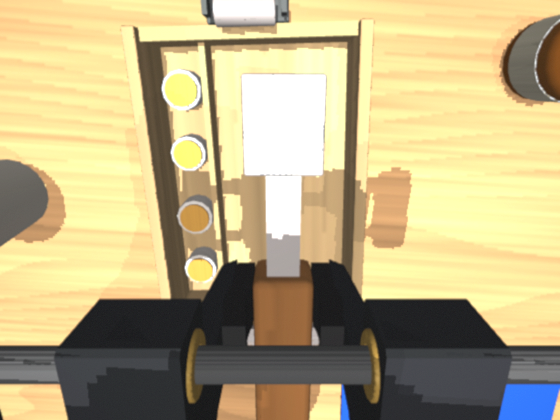

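The punch is held straight, head towards the catch end. The head is at (285,120) and the box's +x corners are at (124,28) and (374,22). I'll check the box estimate against those corners, then lower.

```bash
python3 - <<'E'
from h import *
z=np.load("w2.npz")
for p,u in[((.1075,.075,.058),(124,28)),((.1075,-.075,.058),(374,22)),((.112,0,.0735),(247,10))]:
    print(np.round(px2w(z,*u,p[2])-boxw(p)[0],4))
E
```

```text
[ 0.0006 -0.0036 -0.    ]
[-0.0016 -0.0007 -0.    ]
[ 0.0004 -0.0028  0.    ]
```

apply_moves(series=[{"x": 0.002,"y": -0.01,"z": 0.02,"wx": 0.003,"wy": 0,"wz": -0.011,"fingers": -1},{"x": 0,"y": 0,"z": 0.03,"wx": 0,"wy": 0,"wz": 0,"fingers": -1},{"x": 0,"y": 0,"z": 0.03,"wx": 0,"wy": 0,"wz": 0,"fingers": -1},{"x": 0,"y": 0,"z": 0,"wx": 0,"wy": 0,"wz": 0,"fingers": -1},{"x": 0,"y": 0,"z": 0,"wx": 0,"wy": 0,"wz": 0,"fingers": -1}])

```text
clock: 6.2
tool_pos: [0.601, 0.175, 0.0931]
eef_rot: [0.746, -0.666, 0.0, -0.003]
contact_force: [-0.1, 0.1, -2.2]
opening: 0.27
```

```bash
python3 - <<'E'
from plant import *
from h import *
s=get_state();print(s["clock"],s["tool_pos"],s["opening"]*88,s["contact_force"],s["q"][6])
p,y=boxw((0,-.018,.018));plan(s,p,pose(y-90),2,-1)
E
```

```text
6.2 [0.60095645 0.17496073 0.09305502] 23.766384566553878 [-0.10927576  0.14241911 -2.22551895] -1.2621604266959552
tot mm [-1.2  2.3 75. ] deg [-0.26  0.16  0.45]
[{"x": -0.0008, "y": 0.0014, "z": 0.0469, "wx": -0.0007, "wy": 0.0004, "wz": 0.0013, "fingers": -1}, {"x": -0.0008, "y": 0.0013, "z": 0.0469, "wx": -0.0007, "wy": 0.0004, "wz": 0.0013, "fingers": -1}]
```

apply_moves(series=[{"x": 0,"y": 0.002,"z": 0.03,"wx": -0.001,"wy": 0,"wz": 0.002,"fingers": -1},{"x": 0,"y": 0,"z": 0.03,"wx": 0,"wy": 0,"wz": 0,"fingers": -1},{"x": 0,"y": 0,"z": 0.025,"wx": 0,"wy": 0,"wz": 0,"fingers": -1},{"x": 0,"y": 0,"z": 0.007,"wx": 0,"wy": 0,"wz": 0,"fingers": -1},{"x": 0,"y": 0,"z": 0,"wx": 0,"wy": 0,"wz": 0,"fingers": -1},{"x": 0,"y": 0,"z": 0,"wx": 0,"wy": 0,"wz": 0,"fingers": -1}])

```text
clock: 6.95
tool_pos: [0.6048, 0.176, 0.0234]
eef_rot: [0.744, -0.668, 0.003, -0.006]
contact_force: [0.4, 0.8, -2.8]
opening: 0.271
```

apply_moves(series=[{"x": 0,"y": 0.003,"z": 0.007,"wx": 0,"wy": 0,"wz": 0,"fingers": -1},{"x": 0,"y": 0.002,"z": 0.002,"wx": 0,"wy": 0,"wz": 0,"fingers": -1},{"x": 0,"y": 0,"z": 0,"wx": 0,"wy": 0,"wz": 0,"fingers": -1}])

```text
clock: 7.32
tool_pos: [0.6012, 0.1758, 0.0168]
eef_rot: [0.744, -0.668, 0.003, -0.007]
contact_force: [0.3, -0.1, -2.8]
opening: 0.27
```

apply_moves(series=[{"x": 0,"y": 0,"z": 0,"wx": 0,"wy": 0,"wz": 0,"fingers": 0.0},{"x": 0,"y": 0,"z": 0,"wx": 0,"wy": 0,"wz": 0,"fingers": 0.0},{"x": 0,"y": 0,"z": 0,"wx": 0,"wy": 0,"wz": 0,"fingers": 0.0},{"x": 0,"y": 0,"z": 0,"wx": 0,"wy": 0,"wz": 0,"fingers": 0.0}])

```text
clock: 7.82
tool_pos: [0.6026, 0.1758, 0.018]
eef_rot: [0.744, -0.668, 0.004, -0.008]
contact_force: [0.2, 0.6, 0.3]
opening: 0.502
```

apply_moves(series=[{"x": 0,"y": 0,"z": -0.03,"wx": 0,"wy": 0,"wz": 0,"fingers": 0.0},{"x": 0,"y": 0,"z": -0.06,"wx": 0,"wy": 0,"wz": 0,"fingers": 0.0},{"x": 0,"y": 0,"z": -0.07,"wx": 0,"wy": 0,"wz": 0,"fingers": 0.0},{"x": 0,"y": 0,"z": -0.07,"wx": 0,"wy": 0,"wz": 0,"fingers": 0.0},{"x": 0,"y": -0.03,"z": -0.07,"wx": 0,"wy": 0,"wz": 0,"fingers": 0.0},{"x": 0,"y": -0.03,"z": -0.07,"wx": 0,"wy": 0,"wz": 0,"fingers": 0.0},{"x": 0,"y": 0,"z": 0,"wx": 0,"wy": 0,"wz": 0,"fingers": 0.0}])

```text
clock: 8.7
tool_pos: [0.6462, 0.1787, 0.3239]
eef_rot: [0.744, -0.668, 0.004, -0.007]
contact_force: [-0.7, 0.1, -0.5]
opening: 0.501
```

```bash
python3 - <<'E'
from plant import *
from h import *
s=get_state();print(s["clock"],s["tool_pos"],s["opening"]*88,s["contact_force"],s["q"])
m=camera_model("wrist");p,d=snapshot("wrist");np.savez("w3.npz",p=p,d=d,**m)
cv2.imwrite("pics/w3.png",np.clip(cv2.resize(p[:,:,::-1],(800,600),interpolation=2)*1.3,0,255).astype(np.uint8))
E
```

```text
8.7 [0.64617365 0.17873903 0.32391472] 44.12320090811429 [-0.68163195  0.05664844 -0.4781206 ] [-0.63969594  0.74024099  0.63857198  1.3406838  -0.4517263   1.1884806
 -1.42995096]
```

View pics/w3.png

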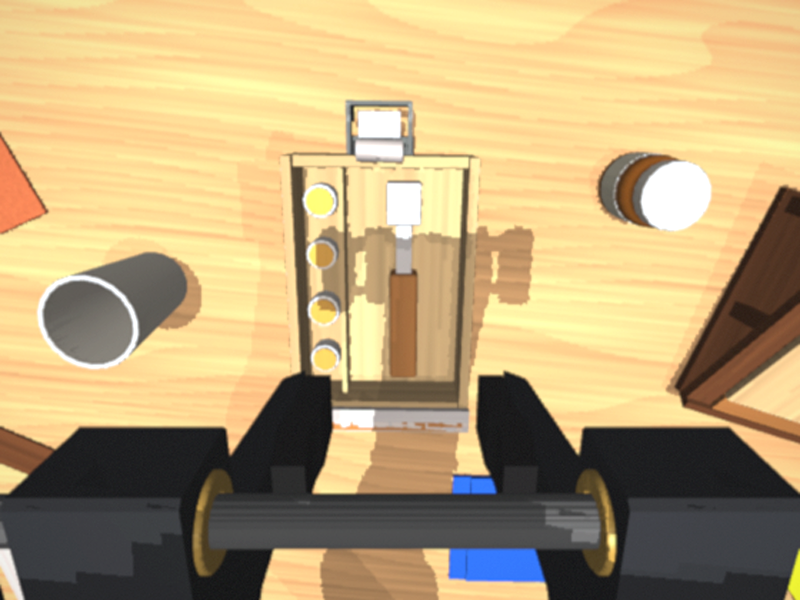

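The punch lies flat in the bay, head at (404,203) and handle end at (403,375), clear of every wall. Next I'll refine the box pose from the three wrist views and go to the pre-grasp above the lid handle.

```bash
python3 - <<'E'
from plant import *
from h import *
from scipy.optimize import least_squares
z1,z2,z3=[np.load(f"w{i}.npz") for i in(1,2,3)];k=.7
C=lambda x,y,h:(x,y,h)
obs=[(z1,(570*k,148*k),(.1075,.075,.058)),(z1,(577*k,327*k),(.1075,-.075,.058)),(z1,(585*k,247*k),(.112,0,.0735)),
(z2,(124,28),(.1075,.075,.058)),(z2,(374,22),(.1075,-.075,.058)),(z2,(247,10),(.112,0,.0735)),
(z3,(283*k,155*k),(.1075,.075,.058)),(z3,(479*k,157*k),(.1075,-.075,.058)),(z3,(379*k,149*k),(.112,0,.0735)),
(z1,(303*k,184*k),(-.0975,None,.069)),(z1,(337*k,363*k),(-.0975,None,.069)),(z3,(340*k,408*k),(-.0975,None,.069)),(z3,(468*k,408*k),(-.0975,None,.069))]
Ws=[(px2w(z,*u,p[2]),p) for z,u,p in obs]
def f(q):
    e=[];c,s=np.cos(q[2]),np.sin(q[2])
    for w,p in Ws:
        d=w[:2]-q[:2];b=(c*d[0]+s*d[1],-s*d[0]+c*d[1]);e.append((b[0]-p[0])*1000);e.append(0 if p[1] is None else (b[1]-p[1])*1000)
    return np.array(e)
r=least_squares(f,[.59,.19,.09],loss="soft_l1");print(r.x,np.degrees(r.x[2]));print(np.round(f(r.x).reshape(-1,2),1).tolist());np.save("box.npy",r.x)
s=get_state();plan(s,[.524,-.178,.235],pose(-12.5,28),10,.1)
E
```

```text
[0.59796959 0.19354544 0.10083424] 5.777376165018027
[[-1.0, 0.2], [-0.9, 4.2], [-1.2, 1.1], [-0.9, -2.7], [-2.4, 0.4], [-0.8, -1.9], [0.5, -3.2], [0.1, 1.3], [1.3, -0.3], [0.6, 0.0], [0.8, 0.0], [2.0, 0.0], [2.9, 0.0]]
tot mm [342.5 158.1  83. ] deg [ 16.81  24.12 -70.01]
[{"x": 0.0428, "y": 0.0198, "z": 0.0104, "wx": 0.0093, "wy": 0.0134, "wz": -0.0389, "fingers": 0.1}, {"x": 0.0396, "y": 0.0251, "z": 0.0115, "wx": 0.0093, "wy": 0.0134, "wz": -0.0389, "fingers": 0.1}, {"x": 0.0357, "y": 0.0301, "z": 0.0122, "wx": 0.0093, "wy": 0.0134, "wz": -0.0389, "fingers": 0.1}, {"x": 0.0312, "y": 0.0345, "z": 0.0127, "wx": 0.0093, "wy": 0.0134, "wz": -0.0389, "fingers": 0.1}, {"x": 0.0262, "y": 0.0384, "z": 0.0128, "wx": 0.0093, "wy": 0.0134, "wz": -0.0389, "fingers": 0.1}, {"x": 0.0208, "y": 0.0417, "z": 0.0127, "wx": 0.0093, "wy": 0.0134, "wz": -0.0389, "fingers": 0.1}, {"x": 0.015, "y": 0.0442, "z": 0.0121, "wx": 0.0093, "wy": 0.0134, "wz": -0.0389, "fingers": 0.1}, {"x": 0.009, "y": 0.0461, "z": 0.0113, "wx": 0.0093, "wy": 0.0134, "wz": -0.0389, "fingers": 0.1}, {"x": 0.0029, "y": 0.0471, "z": 0.0102, "wx": 0.0093, "wy": 0.0134, "wz": -0.0389, "fingers": 0.1}, {"x": -0.0033, "y": 0.0474, "z": 0.0088, "wx": 0.0093, "wy": 0.0134, "wz": -0.0389, "fingers": 0.1}]
```

apply_moves(series=[{"x": 0.043,"y": 0.02,"z": 0.01,"wx": 0.009,"wy": 0.013,"wz": -0.039,"fingers": 0.1},{"x": 0.04,"y": 0.025,"z": 0.011,"wx": 0.009,"wy": 0.013,"wz": -0.039,"fingers": 0.1},{"x": 0.036,"y": 0.03,"z": 0.012,"wx": 0.009,"wy": 0.013,"wz": -0.039,"fingers": 0.1},{"x": 0.031,"y": 0.0345,"z": 0.012,"wx": 0.009,"wy": 0.013,"wz": -0.039,"fingers": 0.1},{"x": 0.026,"y": 0.038,"z": 0.012,"wx": 0.009,"wy": 0.013,"wz": -0.039,"fingers": 0.1},{"x": 0.021,"y": 0.042,"z": 0.012,"wx": 0.009,"wy": 0.013,"wz": -0.039,"fingers": 0.1},{"x": 0.015,"y": 0.044,"z": 0.012,"wx": 0.009,"wy": 0.013,"wz": -0.039,"fingers": 0.1},{"x": 0.009,"y": 0.046,"z": 0.01,"wx": 0.009,"wy": 0.013,"wz": -0.039,"fingers": 0.1}])

```text
clock: 9.75
tool_pos: [0.5362, -0.1093, 0.2418]
eef_rot: [0.961, -0.207, 0.184, 0.024]
contact_force: [0.6, -2.0, -0.3]
opening: 0.549
```

```bash
python3 - <<'E'
from plant import *
from h import *
s=get_state();print(s["clock"],s["tool_pos"])
plan(s,[.524,-.178,.235],pose(-12.5,28),4,.1)
E
```

```text
9.75 [ 0.53619285 -0.10925286  0.24175426]
tot mm [13.9 67.9 10.5] deg [  3.25   6.53 -11.13]
[{"x": 0.0043, "y": 0.0212, "z": 0.0033, "wx": 0.0045, "wy": 0.0091, "wz": -0.0155, "fingers": 0.1}, {"x": 0.0032, "y": 0.0215, "z": 0.0031, "wx": 0.0045, "wy": 0.0091, "wz": -0.0155, "fingers": 0.1}, {"x": 0.0021, "y": 0.0216, "z": 0.0029, "wx": 0.0045, "wy": 0.0091, "wz": -0.0155, "fingers": 0.1}, {"x": 0.001, "y": 0.0217, "z": 0.0026, "wx": 0.0045, "wy": 0.0091, "wz": -0.0155, "fingers": 0.1}]
```

apply_moves(series=[{"x": 0.008,"y": 0.043,"z": 0.006,"wx": 0.009,"wy": 0.018,"wz": -0.031,"fingers": 0.1},{"x": 0.003,"y": 0.043,"z": 0.005,"wx": 0.009,"wy": 0.018,"wz": -0.031,"fingers": 0.1},{"x": 0,"y": 0,"z": 0,"wx": 0,"wy": 0,"wz": 0,"fingers": 0.1},{"x": 0,"y": 0,"z": 0,"wx": 0,"wy": 0,"wz": 0,"fingers": 0.1}])

```text
clock: 10.25
tool_pos: [0.5209, -0.1553, 0.2382]
eef_rot: [0.968, -0.146, 0.203, 0.025]
contact_force: [-0.9, -0.6, -0.2]
opening: 0.548
```

```bash
python3 - <<'E'
from plant import *
from h import *
s=get_state();print(s["clock"],s["tool_pos"],np.round(s["q"],2))
plan(s,[.524,-.178,.235],pose(-12.5,28),1,.1)
m=camera_model("wrist");p,d=snapshot("wrist");np.savez("w4.npz",p=p,d=d,**m)
cv2.imwrite("pics/w4.png",np.clip(cv2.resize(p[:,:,::-1],(800,600),interpolation=2)*1.3,0,255).astype(np.uint8))
W=cloud(dict(p=p,d=d,**m))
# lid plane from the board around image centre
S=W[60:200,180:400].reshape(-1,3);S=S[~np.isnan(S[:,0])]
n0=np.array([-.46,.10,.88]);c0=np.array([.616,-.199,.1017]);L=S[abs((S-c0)@n0)<.012]
for _ in range(6):
    c=L.mean(0);n=np.linalg.svd(L-c)[2][2];n*=np.sign(n[2]);e=(L-c)@n;L=L[abs(e)<max(.002,2*e.std())]
print(len(S),len(L),c,n,np.degrees(np.arccos(n[2])),np.degrees(np.arctan2(-n[1],-n[0])))
np.savez("lid.npz",c=c,n=n)
E
```

```text
10.25 [ 0.52087152 -0.1552542   0.23822528] [ 0.16  0.48  0.04  2.21  0.3   0.04 -0.41]
tot mm [ 7.6 20.9  6.6] deg [ 1.36  4.41 -4.33]
[{"x": 0.0096, "y": 0.0261, "z": 0.0082, "wx": 0.0076, "wy": 0.0245, "wz": -0.0241, "fingers": 0.1}]
30676 20610 [ 0.60220119 -0.14539508  0.08607749] [-0.43350338  0.21428519  0.87530376] 28.9190537309193 -26.303662409917546
```

View pics/w4.png

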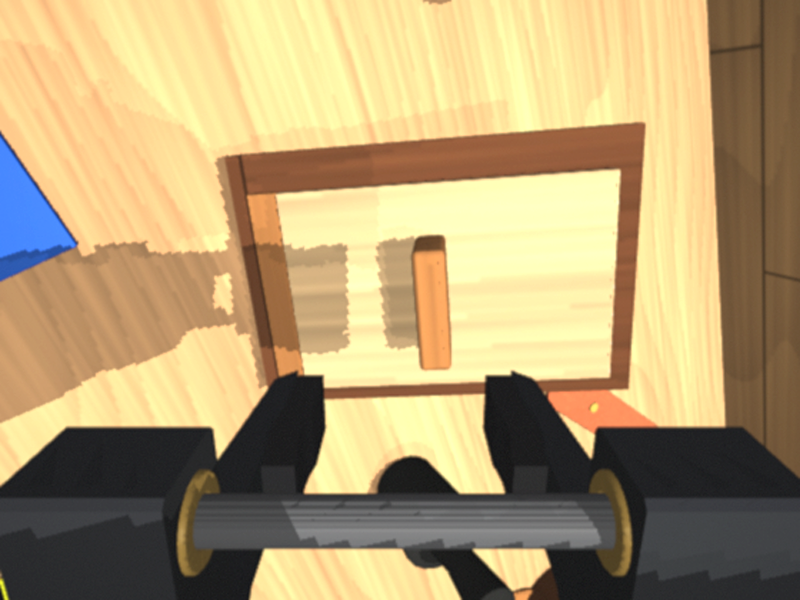

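The lid view (800 px scale) shows the lid face from (277,193) to (612,382). The handle's top face has corners (413,250), (445,250), (451,368) and (420,370), and the maul is below at (430,500). Joint 6 is at its limit (0.04), so tilt is limited at this close position. I'll refit the lid on clean pixels only.

```bash
python3 - <<'E'
from plant import *
from h import *
z=np.load("w4.npz");W=cloud(z);k=.7
m=np.zeros((420,560),np.uint8)
for poly in([(470,205),(600,190),(595,370),(470,372)],[(300,205),(470,197),(470,225),(300,235)]):
    cv2.fillPoly(m,[np.round(np.array(poly)*k).astype(np.int32)],1)
L=W[m>0];L=L[~np.isnan(L[:,0])]
for _ in range(5):
    c=L.mean(0);n=np.linalg.svd(L-c)[2][2];n*=np.sign(n[2]);e=(L-c)@n;L=L[abs(e)<max(.002,2*e.std())]
print(len(L),e.std(),c,n,np.degrees(np.arccos(n[2])),np.degrees(np.arctan2(-n[1],-n[0])))
K=z["camera_matrix"];T=z["world_from_camera"]
def onplane(u,v,off):
    r=T[:3,:3]@np.array([(u*k-K[0,2])/K[0,0],-(v*k-K[1,2])/K[1,1],-1]);o=T[:3,3]
    return o+r*(((c+n*off-o)@n)/(r@n))
h=[onplane(*p,.040) for p in[(413,250),(445,250),(451,368),(420,370)]]
print("handle top depth off",[(W[int(v*k),int(u*k)]-c)@n for u,v in[(430,270),(433,310),(435,350)]])
hc=np.mean(h,0);hy=(h[0]+h[1]-h[2]-h[3])/2
print("handle",hc,np.linalg.norm(hy),"w",np.linalg.norm(h[1]-h[0]),"ydir az",np.degrees(np.arctan2(hy[1],hy[0])))
co=[onplane(*p,0) for p in[(277,193),(620,170),(612,382)]]
ex=co[1]-co[0];print("lid len",np.linalg.norm(ex),"wid",np.linalg.norm(co[1]-co[2]),"x az",np.degrees(np.arctan2(ex[1],ex[0])),"elev",np.degrees(np.arcsin(ex[2]/np.linalg.norm(ex))))
print("handle base",hc-n*.04,"lid diag centre",(co[0]+co[2])/2)
np.savez("lid.npz",c=c,n=n,hc=hc)
E
```

```text
13362 0.0006828295723805776 [ 0.63661155 -0.19320806  0.11233236] [-0.45894016  0.0984644   0.88299416] 27.99431621903784 -12.109089393893656
handle top depth off [np.float64(0.04056343833853686), np.float64(0.03972472796764084), np.float64(0.03871390729539066)]
handle [ 0.57890164 -0.1882417   0.12708399] 0.06866952079395386 w 0.016544789121283505 ydir az 77.18098201612193
lid len 0.19425994571935368 wid 0.13140791223253914 x az -12.524332418321553 elev 27.993692572146795
handle base [ 0.59725925 -0.19218028  0.09176422] lid diag centre [ 0.60539818 -0.19647778  0.09647369]
```

```bash
python3 - <<'E'
from plant import *
from h import *
s=get_state();plan(s,[.565,-.1853,.1536],pose(-12.3,28),3,.1)
E
```

```text
tot mm [12.8 17.  97.8] deg [ 1.45  4.39 -4.48]
[{"x": 0.0053, "y": 0.0071, "z": 0.0407, "wx": 0.0027, "wy": 0.0081, "wz": -0.0083, "fingers": 0.1}, {"x": 0.0041, "y": 0.0076, "z": 0.0408, "wx": 0.0027, "wy": 0.0081, "wz": -0.0083, "fingers": 0.1}, {"x": 0.0029, "y": 0.008, "z": 0.0408, "wx": 0.0027, "wy": 0.0081, "wz": -0.0083, "fingers": 0.1}]
```

apply_moves(series=[{"x": 0.005,"y": 0.007,"z": 0.04,"wx": 0.003,"wy": 0.008,"wz": -0.008,"fingers": 0.1},{"x": 0.004,"y": 0.008,"z": 0.04,"wx": 0.003,"wy": 0.008,"wz": -0.008,"fingers": 0.1},{"x": 0.003,"y": 0.008,"z": 0.035,"wx": 0.003,"wy": 0.008,"wz": -0.008,"fingers": 0.1},{"x": 0,"y": 0,"z": 0,"wx": 0,"wy": 0,"wz": 0,"fingers": 0.1}])

```text
clock: 10.8
tool_pos: [0.5123, -0.1582, 0.2086]
eef_rot: [0.975, -0.131, 0.175, 0.026]
contact_force: [-0.5, 0.0, 0.4]
opening: 0.552
```

```bash
python3 - <<'E'
from plant import *
from h import *
s=get_state();print(s["clock"],s["tool_pos"],np.round(s["q"],2));plan(s,[.565,-.1853,.1536],pose(-12.3,28),1,.1)
E
```

```text
10.8 [ 0.51229639 -0.15819941  0.20858569] [ 0.28  0.53 -0.13  2.21  1.13  0.11 -1.2 ]
tot mm [35.2 11.8 71.8] deg [ 1.56  7.59 -2.71]
[{"x": 0.044, "y": 0.0148, "z": 0.0898, "wx": 0.0086, "wy": 0.0422, "wz": -0.0151, "fingers": 0.1}]
```

Near the wrist singularity the arm moves poorly. I'll approach with a smaller tilt, then tilt once further out.

```bash
python3 - <<'E'
from plant import *
from h import *
s=get_state();plan(s,[.565,-.1853,.17],pose(-12.3,14),4,.1)
E
```

```text
tot mm [40.9 11.9 56.5] deg [ 1.21 -6.41 -2.88]
[{"x": 0.0128, "y": 0.0037, "z": 0.0176, "wx": 0.0017, "wy": -0.0089, "wz": -0.004, "fingers": 0.1}, {"x": 0.0132, "y": 0.004, "z": 0.0173, "wx": 0.0017, "wy": -0.0089, "wz": -0.004, "fingers": 0.1}, {"x": 0.0136, "y": 0.0042, "z": 0.0169, "wx": 0.0017, "wy": -0.0089, "wz": -0.004, "fingers": 0.1}, {"x": 0.0141, "y": 0.0045, "z": 0.0165, "wx": 0.0017, "wy": -0.0089, "wz": -0.004, "fingers": 0.1}]
```

apply_moves(series=[{"x": 0.013,"y": 0.004,"z": 0.017,"wx": 0.002,"wy": -0.018,"wz": -0.004,"fingers": 0.1},{"x": 0.013,"y": 0.004,"z": 0.017,"wx": 0.002,"wy": -0.018,"wz": -0.004,"fingers": 0.1},{"x": 0.014,"y": 0.004,"z": 0.017,"wx": 0.002,"wy": 0,"wz": -0.004,"fingers": 0.1},{"x": 0.014,"y": 0.004,"z": 0.017,"wx": 0.002,"wy": 0,"wz": -0.004,"fingers": 0.1},{"x": 0,"y": 0,"z": 0,"wx": 0,"wy": 0,"wz": 0,"fingers": 0.1}])

```text
clock: 11.42
tool_pos: [0.5636, -0.1788, 0.1658]
eef_rot: [0.988, -0.102, 0.118, 0.009]
contact_force: [-0.0, 0.4, 0.7]
opening: 0.547
```

```bash
python3 - <<'E'
from plant import *
from h import *
s=get_state();print(s["clock"],s["tool_pos"],np.round(s["q"],2));plan(s,[.565,-.1853,.16],pose(-12.3,18),2,.1)
E
```

```text
11.425 [ 0.56360453 -0.17879019  0.16579731] [ 0.56  0.72 -0.54  1.96  0.91  0.44 -0.84]
tot mm [1.3 6.1 6.2] deg [-0.47  4.4   0.39]
[{"x": 0.0008, "y": 0.0038, "z": 0.0039, "wx": -0.0013, "wy": 0.0122, "wz": 0.0011, "fingers": 0.1}, {"x": 0.0007, "y": 0.0038, "z": 0.0039, "wx": -0.0013, "wy": 0.0122, "wz": 0.0011, "fingers": 0.1}]
```

apply_moves(series=[{"x": 0.001,"y": 0.008,"z": 0.007,"wx": -0.002,"wy": 0.027,"wz": 0.001,"fingers": 0.1},{"x": 0,"y": 0,"z": 0,"wx": 0,"wy": 0.027,"wz": 0,"fingers": 0.1},{"x": 0,"y": 0,"z": 0,"wx": 0,"wy": 0.027,"wz": 0,"fingers": 0.1},{"x": 0,"y": 0,"z": 0,"wx": 0,"wy": 0,"wz": 0,"fingers": 0.1}])

```text
clock: 11.92
tool_pos: [0.5558, -0.1906, 0.1574]
eef_rot: [0.977, -0.102, 0.185, 0.032]
contact_force: [0.7, -0.5, -0.3]
opening: 0.55
```

```bash
python3 - <<'E'
from plant import *
from h import *
s=get_state();print(s["clock"],s["tool_pos"],np.round(s["q"],2));plan(s,[.565,-.1853,.1536],pose(-12.3,28),2,.1);plan(s,[.5931,-.1913,.0997],pose(-12.3,28),3,.1)
E
```

```text
11.925 [ 0.55576364 -0.19061977  0.15740668] [ 0.5   0.7  -0.4   2.12  1.67  0.27 -1.59]
tot mm [ 6.  -7.3  6.3] deg [1.3  6.39 0.65]
[{"x": 0.0038, "y": -0.0045, "z": 0.0039, "wx": 0.0036, "wy": 0.0177, "wz": 0.0018, "fingers": 0.1}, {"x": 0.0035, "y": -0.0045, "z": 0.0042, "wx": 0.0036, "wy": 0.0177, "wz": 0.0018, "fingers": 0.1}]
tot mm [12.9 -8.7 67. ] deg [1.3  6.39 0.65]
[{"x": 0.0054, "y": -0.0036, "z": 0.0279, "wx": 0.0024, "wy": 0.0118, "wz": 0.0012, "fingers": 0.1}, {"x": 0.0043, "y": -0.0034, "z": 0.0281, "wx": 0.0024, "wy": 0.0118, "wz": 0.0012, "fingers": 0.1}, {"x": 0.0033, "y": -0.0032, "z": 0.0283, "wx": 0.0024, "wy": 0.0118, "wz": 0.0012, "fingers": 0.1}]
```

apply_moves(series=[{"x": 0.004,"y": -0.0045,"z": 0.004,"wx": 0.004,"wy": 0.02,"wz": 0.002,"fingers": 0.1},{"x": 0.004,"y": -0.0045,"z": 0.004,"wx": 0.004,"wy": 0.02,"wz": 0.002,"fingers": 0.1},{"x": 0,"y": 0,"z": 0,"wx": 0,"wy": 0,"wz": 0,"fingers": 0.1}])

```text
clock: 12.3
tool_pos: [0.5635, -0.1851, 0.154]
eef_rot: [0.964, -0.103, 0.242, 0.027]
contact_force: [0.1, 1.2, 0.1]
opening: 0.552
```

```bash
python3 - <<'E'
from plant import *
from h import *
s=get_state();print(s["clock"],s["tool_pos"],np.round(s["q"],2));plan(s,[.565,-.1853,.1536],pose(-12.3,28),2,.1);plan(s,[.5931,-.1913,.0997],pose(-12.3,28),3,.1)
E
```

```text
12.3 [ 0.56354508 -0.1851352   0.1539905 ] [ 0.64  0.76 -0.64  2.2   2.1   0.47 -2.  ]
tot mm [ 1.1 -0.1  1. ] deg [ 0.09 -0.18  0.09]
[{"x": 0.0007, "y": -0.0001, "z": 0.0006, "wx": 0.0003, "wy": -0.0005, "wz": 0.0002, "fingers": 0.1}, {"x": 0.0007, "y": -0.0001, "z": 0.0006, "wx": 0.0003, "wy": -0.0005, "wz": 0.0002, "fingers": 0.1}]
tot mm [ 1.  -0.4 62.1] deg [ 0.09 -0.18  0.09]
[{"x": 0.0004, "y": -0.0002, "z": 0.0259, "wx": 0.0002, "wy": -0.0003, "wz": 0.0002, "fingers": 0.1}, {"x": 0.0004, "y": -0.0001, "z": 0.0259, "wx": 0.0002, "wy": -0.0003, "wz": 0.0002, "fingers": 0.1}, {"x": 0.0005, "y": -0.0001, "z": 0.0259, "wx": 0.0002, "wy": -0.0003, "wz": 0.0002, "fingers": 0.1}]
```

apply_moves(series=[{"x": 0.001,"y": 0,"z": 0.025,"wx": 0,"wy": 0,"wz": 0,"fingers": 0.1},{"x": 0,"y": 0,"z": 0.025,"wx": 0,"wy": 0,"wz": 0,"fingers": 0.1},{"x": 0,"y": 0,"z": 0.02,"wx": 0,"wy": 0,"wz": 0,"fingers": 0.1},{"x": 0,"y": 0,"z": 0,"wx": 0,"wy": 0,"wz": 0,"fingers": 0.1}])

```text
clock: 12.8
tool_pos: [0.5907, -0.1922, 0.1043]
eef_rot: [0.965, -0.103, 0.238, 0.03]
contact_force: [-0.4, 0.3, 0.5]
opening: 0.554
```

```bash
python3 - <<'E'
from plant import *
from h import *
s=get_state();print(s["clock"],s["tool_pos"],s["contact_force"],np.round(s["q"],2));plan(s,[.5931,-.1913,.0997],pose(-12.3,28),1,.1)
E
```

```text
12.8 [ 0.59066325 -0.19217062  0.10431816] [-0.38747793  0.34834769  0.47507707] [ 0.62  0.88 -0.63  2.14  2.16  0.53 -2.01]
tot mm [-0.2 -1.4  5.1] deg [0.42 0.24 0.28]
[{"x": -0.0003, "y": -0.0018, "z": 0.0064, "wx": 0.0024, "wy": 0.0013, "wz": 0.0016, "fingers": 0.1}]
```

apply_moves(series=[{"x": 0,"y": -0.002,"z": 0.006,"wx": 0.002,"wy": 0.001,"wz": 0.001,"fingers": 0.1},{"x": 0,"y": 0,"z": 0,"wx": 0,"wy": 0,"wz": 0,"fingers": 0.1},{"x": 0,"y": 0,"z": 0,"wx": 0,"wy": 0,"wz": 0,"fingers": -1},{"x": 0,"y": 0,"z": 0,"wx": 0,"wy": 0,"wz": 0,"fingers": -1},{"x": 0,"y": 0,"z": 0,"wx": 0,"wy": 0,"wz": 0,"fingers": -1},{"x": 0,"y": 0,"z": 0,"wx": 0,"wy": 0,"wz": 0,"fingers": -1}], force=45)

```text
clock: 13.55
tool_pos: [0.5925, -0.1908, 0.1012]
eef_rot: [0.965, -0.103, 0.24, 0.027]
contact_force: [0.1, 0.4, -1.8]
opening: 0.2
```

apply_moves(series=[{"x": 0,"y": 0,"z": -0.01,"wx": 0,"wy": 0,"wz": 0,"fingers": -1},{"x": 0,"y": 0,"z": -0.02,"wx": 0,"wy": 0,"wz": 0,"fingers": -1},{"x": 0.01,"y": 0,"z": -0.03,"wx": 0,"wy": 0,"wz": 0,"fingers": -1},{"x": 0.02,"y": 0,"z": -0.03,"wx": 0,"wy": 0,"wz": 0,"fingers": -1},{"x": 0,"y": 0,"z": 0,"wx": 0,"wy": 0,"wz": 0,"fingers": -1}])

```text
clock: 14.18
tool_pos: [0.5758, -0.1869, 0.1783]
eef_rot: [0.966, -0.103, 0.237, 0.026]
contact_force: [-0.2, 0.2, -4.1]
opening: 0.202
```

```bash
python3 - <<'E'
from plant import *
from h import *
s=get_state();print(s["clock"],s["tool_pos"],s["opening"]*88,s["contact_force"],np.round(s["q"],2))
p,y=boxw((0,0,.30));p=p+[-.05,-.0,0];plan(s,[.58,-.05,.28],pose(0,12),6,-1)
E
```

```text
14.175 [ 0.57577527 -0.18692846  0.17832461] 17.748072853411273 [-0.21881893  0.17644631 -4.06779559] [ 0.57  0.69 -0.52  2.15  1.97  0.34 -1.88]
tot mm [  25.2 -134.6 -101.7] deg [  4.19 -15.53 -11.49]
[{"x": 0.0052, "y": -0.028, "z": -0.0212, "wx": 0.0039, "wy": -0.0144, "wz": -0.0106, "fingers": -1}, {"x": 0.0052, "y": -0.0281, "z": -0.0211, "wx": 0.0039, "wy": -0.0144, "wz": -0.0106, "fingers": -1}, {"x": 0.0052, "y": -0.0282, "z": -0.021, "wx": 0.0039, "wy": -0.0144, "wz": -0.0106, "fingers": -1}, {"x": 0.0052, "y": -0.0283, "z": -0.0209, "wx": 0.0039, "wy": -0.0144, "wz": -0.0106, "fingers": -1}, {"x": 0.0052, "y": -0.0284, "z": -0.0208, "wx": 0.0039, "wy": -0.0144, "wz": -0.0106, "fingers": -1}, {"x": 0.0052, "y": -0.0285, "z": -0.0206, "wx": 0.0039, "wy": -0.0144, "wz": -0.0106, "fingers": -1}]
```

Lid held: opening is 17.7 mm and the force is up by about 4 N. Moving over to the box now.

```bash
cat >> h.py <<'E'
def lidtcp(tx,ty,tz,th,off=.0186):
    t=np.radians(th);o=np.array([tx,ty,tz])+.107*np.array([np.cos(t),0,np.sin(t)])+off*np.array([-np.sin(t),0,np.cos(t)])
    p,y=boxw(o);return p,pose(y,th)
E
python3 - <<'E'
from plant import *
from h import *
s=get_state();p,r=lidtcp(-.085,0,.056+.09,13);print(p)
plan(s,p,r,10,-1)
E
```

```text
[0.61296653 0.19506279 0.18819305]
tot mm [ -34.5 -381.2  -29.6] deg [  6.3  -14.47 -16.88]
[{"x": -0.0043, "y": -0.0477, "z": -0.0037, "wx": 0.0035, "wy": -0.008, "wz": -0.0094, "fingers": -1}, {"x": -0.003, "y": -0.0478, "z": -0.0031, "wx": 0.0035, "wy": -0.008, "wz": -0.0094, "fingers": -1}, {"x": -0.0017, "y": -0.0479, "z": -0.0025, "wx": 0.0035, "wy": -0.008, "wz": -0.0094, "fingers": -1}, {"x": -0.0003, "y": -0.048, "z": -0.0019, "wx": 0.0035, "wy": -0.008, "wz": -0.0094, "fingers": -1}, {"x": 0.0011, "y": -0.048, "z": -0.0014, "wx": 0.0035, "wy": -0.008, "wz": -0.0094, "fingers": -1}, {"x": 0.0025, "y": -0.0479, "z": -0.0009, "wx": 0.0035, "wy": -0.008, "wz": -0.0094, "fingers": -1}, {"x": 0.0038, "y": -0.0478, "z": -0.0005, "wx": 0.0035, "wy": -0.008, "wz": -0.0094, "fingers": -1}, {"x": 0.0052, "y": -0.0477, "z": -0.0001, "wx": 0.0035, "wy": -0.008, "wz": -0.0094, "fingers": -1}, {"x": 0.0066, "y": -0.0475, "z": 0.0003, "wx": 0.0035, "wy": -0.008, "wz": -0.0094, "fingers": -1}, {"x": 0.0081, "y": -0.0473, "z": 0.0006, "wx": 0.0035, "wy": -0.008, "wz": -0.0094, "fingers": -1}]
```

apply_moves(series=[{"x": 0.02,"y": 0,"z": -0.05,"wx": 0,"wy": -0.02,"wz": 0,"fingers": -1},{"x": 0.01,"y": -0.02,"z": -0.04,"wx": 0.004,"wy": -0.02,"wz": -0.01,"fingers": -1},{"x": 0,"y": -0.045,"z": 0,"wx": 0.004,"wy": -0.01,"wz": -0.01,"fingers": -1},{"x": 0,"y": -0.05,"z": 0,"wx": 0.004,"wy": -0.01,"wz": -0.01,"fingers": -1},{"x": 0,"y": -0.05,"z": 0,"wx": 0.004,"wy": -0.01,"wz": -0.01,"fingers": -1},{"x": 0,"y": -0.05,"z": 0,"wx": 0.004,"wy": 0,"wz": -0.01,"fingers": -1},{"x": 0,"y": -0.05,"z": 0,"wx": 0.004,"wy": 0,"wz": -0.01,"fingers": -1},{"x": 0,"y": -0.05,"z": 0,"wx": 0.004,"wy": 0,"wz": -0.01,"fingers": -1}])

```text
clock: 15.18
tool_pos: [0.5823, 0.0423, 0.18]
eef_rot: [0.991, -0.002, 0.136, 0.019]
contact_force: [-0.0, 0.6, -3.7]
opening: 0.197
```

```bash
python3 - <<'E'
from plant import *
from h import *
s=get_state();p,r=lidtcp(-.085,0,.056+.09,13);print(s["clock"],s["tool_pos"],s["opening"]*88,np.round(s["q"],2))
plan(s,p,r,4,-1)
E
```

```text
15.175 [0.58229658 0.04227279 0.17998157] 17.34909406777708 [ 0.17  0.7  -0.61  2.    1.12  0.55 -1.26]
tot mm [  31.8 -152.7   -5.5] deg [ 3.63 -2.52 -5.63]
[{"x": 0.0099, "y": -0.0477, "z": -0.0017, "wx": 0.005, "wy": -0.0035, "wz": -0.0078, "fingers": -1}, {"x": 0.0111, "y": -0.0475, "z": -0.0011, "wx": 0.005, "wy": -0.0035, "wz": -0.0078, "fingers": -1}, {"x": 0.0122, "y": -0.0472, "z": -0.0005, "wx": 0.005, "wy": -0.0035, "wz": -0.0078, "fingers": -1}, {"x": 0.0134, "y": -0.0469, "z": 0.0001, "wx": 0.005, "wy": -0.0035, "wz": -0.0078, "fingers": -1}]
```

apply_moves(series=[{"x": 0.01,"y": -0.048,"z": -0.002,"wx": 0.005,"wy": -0.003,"wz": -0.008,"fingers": -1},{"x": 0.011,"y": -0.047,"z": -0.002,"wx": 0.005,"wy": -0.003,"wz": -0.008,"fingers": -1},{"x": 0.012,"y": -0.047,"z": -0.002,"wx": 0.005,"wy": -0.003,"wz": -0.008,"fingers": -1},{"x": 0.013,"y": -0.045,"z": -0.001,"wx": 0.005,"wy": -0.003,"wz": -0.008,"fingers": -1},{"x": 0,"y": 0,"z": 0,"wx": 0,"wy": 0,"wz": 0,"fingers": -1},{"x": 0,"y": 0,"z": 0,"wx": 0,"wy": 0,"wz": 0,"fingers": -1}])

```text
clock: 15.92
tool_pos: [0.6025, 0.1961, 0.1816]
eef_rot: [0.993, 0.056, 0.105, -0.001]
contact_force: [-1.0, -0.9, -5.6]
opening: 0.202
```

```bash
python3 - <<'E'
from plant import *
from h import *
s=get_state();p,r=lidtcp(-.085,0,.056+.04,13);print(s["clock"],s["tool_pos"],s["opening"]*88,np.round(s["q"],2))
plan(s,p,r,2,-1)
E
```

```text
15.925 [0.60252716 0.19605851 0.18163964] 17.751282523605106 [-0.01  0.79 -0.72  1.79  0.95  0.74 -1.15]
tot mm [ 1.   1.7 44.7] deg [0.4  0.95 0.78]
[{"x": 0.0006, "y": 0.0011, "z": 0.0279, "wx": 0.0011, "wy": 0.0026, "wz": 0.0022, "fingers": -1}, {"x": 0.0004, "y": 0.0012, "z": 0.0279, "wx": 0.0011, "wy": 0.0026, "wz": 0.0022, "fingers": -1}]
```

apply_moves(series=[{"x": 0.001,"y": 0.002,"z": 0.025,"wx": 0.002,"wy": 0.005,"wz": 0.004,"fingers": -1},{"x": 0,"y": 0,"z": 0.028,"wx": 0,"wy": 0,"wz": 0,"fingers": -1},{"x": 0,"y": 0,"z": 0,"wx": 0,"wy": 0,"wz": 0,"fingers": -1},{"x": 0,"y": 0,"z": 0,"wx": 0,"wy": 0,"wz": 0,"fingers": -1}])

```text
clock: 16.42
tool_pos: [0.6109, 0.1889, 0.1378]
eef_rot: [0.993, 0.048, 0.111, -0.002]
contact_force: [-0.8, 0.5, -3.8]
opening: 0.198
```

```bash
python3 - <<'E'
from plant import *
from h import *
s=get_state();print(s["clock"],s["tool_pos"],s["opening"]*88)
p,r=lidtcp(-.085,0,.056+.04,13);plan(s,p,r,2,-1)
m=camera_model("wrist");p,d=snapshot("wrist");np.savez("w5.npz",p=p,d=d,tp=s["tool_pos"],tr=s["eef_rot"],**m)
cv2.imwrite("pics/w5.png",np.clip(cv2.resize(p[:,:,::-1],(800,600),interpolation=2)*1.3,0,255).astype(np.uint8))
E
```

```text
16.425 [0.61092247 0.18893581 0.13777561] 17.460848115865073
tot mm [ 2.7 -5.9  0.1] deg [ 0.46  0.31 -0.13]
[{"x": 0.0017, "y": -0.0037, "z": 0.0001, "wx": 0.0013, "wy": 0.0009, "wz": -0.0004, "fingers": -1}, {"x": 0.0017, "y": -0.0037, "z": 0.0001, "wx": 0.0013, "wy": 0.0009, "wz": -0.0004, "fingers": -1}]
```

View pics/w5.png

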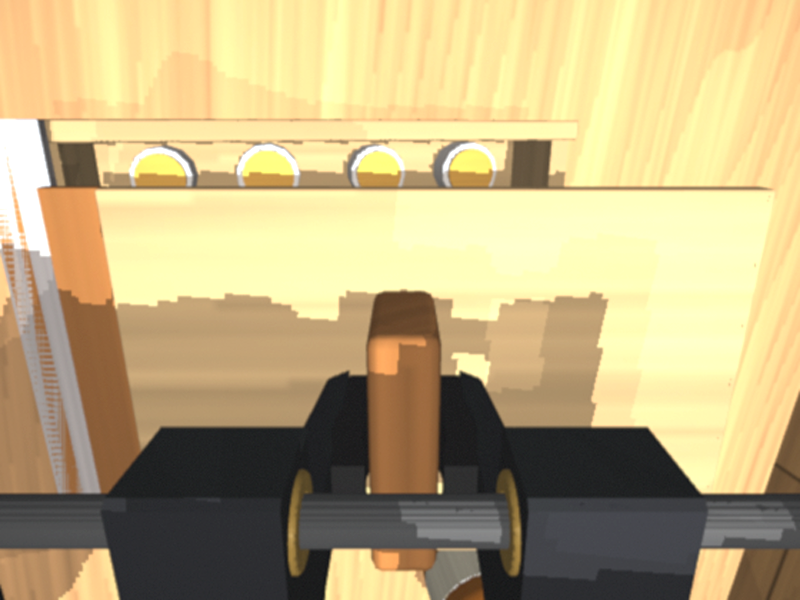

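The view shows the lid's +y edge running (40,188)–(770,188), the box's +y wall top between rows 122 and 138 with its end corner at (577,122), and the keeper strip end at (48,120). I'll compute the lid-to-box offset within this one image.

```bash
cat >> h.py <<'E'
def toolpt(z,u,v,tz):
    "pixel -> tool frame point on plane tool z = tz"
    K=z["camera_matrix"];T=z["world_from_camera"];Rt=R.from_quat(z["tr"])
    r=Rt.inv().apply(T[:3,:3]@np.array([(u-K[0,2])/K[0,0],-(v-K[1,2])/K[1,1],-1]));o=Rt.inv().apply(T[:3,3]-z["tp"])
    return o+r*(tz-o[2])/r[2]
E
python3 - <<'E'
from h import *
z=np.load("w5.npz");W=cloud(z);k=.7;Rt=R.from_quat(z["tr"])
print("tool euler",Rt.as_matrix().round(3).tolist())
P=W[int(230*k):int(280*k),int(150*k):int(330*k)].reshape(-1,3);Q=W[int(230*k):int(280*k),int(500*k):int(700*k)].reshape(-1,3)
L=np.r_[P,Q];c=L.mean(0);n=np.linalg.svd(L-c)[2][2];n*=np.sign(n[2]);print("lid normal in tool",Rt.inv().apply(n),"top tz",Rt.inv().apply(c-z["tp"]))
a=toolpt(z,40*k,188*k,.0136);b=toolpt(z,770*k,188*k,.0106);print("lid corners tool",a,b)
q=np.load("box.npy");c_,s_=np.cos(q[2]),np.sin(q[2])
def tob(w):d=w-np.r_[q[:2],0];return np.array([c_*d[0]+s_*d[1],-s_*d[0]+c_*d[1],d[2]])*1000
for nme,p in(("tongue",a),("far",b)):print(nme,tob(Rt.apply(p)+z["tp"]).round(1))
for u,h in[((577,122),.058),((60,122),.058),((577,138),.058),((60,140),.058),((48,122),.069),((48,180),.069)]:
    print(u,tob(px2w(z,u[0]*k,u[1]*k,h)).round(1))
print("wall depth z",W[int(130*k),int(200*k):int(500*k):40,2])
E
```

```text
tool euler [[0.971, 0.097, 0.219], [0.096, -0.995, 0.014], [0.22, 0.007, -0.976]]Traceback (most recent call last):
  File "<stdin>", line 5, in <module>
    u, s, vh = gufunc(a, signature=signature)
               ~~~~~~^^^^^^^^^^^^^^^^^^^^^^^^
    raise LinAlgError("SVD did not converge")
numpy.linalg.LinAlgError: SVD did not converge
```

```bash
python3 - <<'E'
from h import *
z=np.load("w5.npz");W=cloud(z);k=.7;Rt=R.from_quat(z["tr"])
P=W[int(230*k):int(280*k),int(150*k):int(330*k)].reshape(-1,3);Q=W[int(230*k):int(280*k),int(500*k):int(700*k)].reshape(-1,3)
L=np.r_[P,Q];L=L[~np.isnan(L[:,0])];print(len(L))
if len(L)>50:
    c=L.mean(0);n=np.linalg.svd(L-c,full_matrices=False)[2][2];n*=np.sign(n[2]);print("lid normal in tool",Rt.inv().apply(n),"top tz",Rt.inv().apply(c-z["tp"]))
a=toolpt(z,40*k,188*k,.0136);b=toolpt(z,770*k,188*k,.0106);print("lid corners tool",a,b)
q=np.load("box.npy");c_,s_=np.cos(q[2]),np.sin(q[2])
def tob(w):d=w-np.r_[q[:2],0];return np.array([c_*d[0]+s_*d[1],-s_*d[0]+c_*d[1],d[2]])*1000
for nme,p in(("tongue",a),("far",b)):print(nme,tob(Rt.apply(p)+z["tp"]).round(1))
for u,h in[((577,122),.058),((60,122),.058),((577,138),.058),((60,140),.058),((48,122),.069),((48,180),.069)]:
    print(u,tob(px2w(z,u[0]*k,u[1]*k,h)).round(1))
print("wall depth z",W[int(130*k),int(200*k):int(500*k):40,2])
E
```

```text
9215
lid normal in tool [ 6.77122599e-05  5.82664633e-03 -9.99983023e-01] top tz [ 0.00741759 -0.04378397  0.01053044]
lid corners tool [-0.10583775 -0.0628676   0.0136    ] [ 0.1049332 -0.0632509  0.0106   ]
tongue [-87.6  57.1 100.8]
far [117.4  57.  150. ]
(577, 122) [107.1  74.4  58. ]
(60, 122) [-93.3  75.1  58. ]
(577, 138) [107.9  67.8  58. ]
(60, 140) [-94.4  69.1  58. ]
(48, 122) [-93.2  75.2  69. ]
(48, 180) [-96.8  56.3  69. ]
wall depth z [0.0596306  0.05796881 0.0566977  0.05717395 0.05728614 0.05850502]
```

The lid sits square in the hand and parallel to the box. The in-image gap says it needs about +7.5 mm in box y. Then I'll go straight down 40 mm.

apply_moves(series=[{"x": 0.002,"y": -0.0094,"z": 0,"wx": 0.002,"wy": 0.001,"wz": 0,"fingers": -1},{"x": 0,"y": 0,"z": 0,"wx": 0,"wy": 0,"wz": 0,"fingers": -1},{"x": -0.003,"y": 0,"z": 0.015,"wx": 0,"wy": 0,"wz": 0,"fingers": -1},{"x": -0.003,"y": 0,"z": 0.015,"wx": 0,"wy": 0,"wz": 0,"fingers": -1},{"x": 0,"y": 0,"z": 0,"wx": 0,"wy": 0,"wz": 0,"fingers": -1},{"x": 0,"y": 0,"z": 0,"wx": 0,"wy": 0,"wz": 0,"fingers": -1}])

```text
clock: 17.23
tool_pos: [0.6127, 0.1974, 0.1131]
eef_rot: [0.992, 0.049, 0.113, -0.005]
contact_force: [-0.3, -0.3, -4.0]
opening: 0.197
```

```bash
cat >> h.py <<'E'
def tob(w):
    q=np.load("box.npy");c_,s_=np.cos(q[2]),np.sin(q[2]);d=np.asarray(w)-np.r_[q[:2],0];return np.array([c_*d[0]+s_*d[1],-s_*d[0]+c_*d[1],d[2]])*1000
def lidstate(s):
    Rt=R.from_quat(s["eef_rot"]);M=Rt.as_matrix();q=np.load("box.npy")
    for n,x in(("tongue",-.107),("far",.107)):print(n,tob(Rt.apply([x,0,.0186])+s["tool_pos"]).round(1),end=" ")
    print("tilt",np.degrees(np.arcsin(M[2,0])).round(2),"roll",np.degrees(np.arcsin(M[2,1])).round(2),"yaw-box",(np.degrees(np.arctan2(M[1,0],M[0,0])-q[2])).round(2),"F",np.round(s["contact_force"],1),"t",s["clock"],"op",round(s["opening"]*88,1))
E
python3 - <<'E'
from plant import *
from h import *
s=get_state();lidstate(s)
p,r=lidtcp(-.088,.0015,.056,13);plan(s,p,r,1,-1)
E
```

```text
tongue [-85.    2.6  71. ] far [123.5   2.1 119. ] tilt 12.97 roll 0.03 yaw-box -0.13 F [-0.3 -0.3 -4. ] t 17.225 op 17.3
tot mm [-6.3  0.9 13.9] deg [ 0.06  0.03 -0.13]
[{"x": -0.0078, "y": 0.0011, "z": 0.0173, "wx": 0.0004, "wy": 0.0002, "wz": -0.0007, "fingers": -1}]
```

apply_moves(series=[{"x": -0.007,"y": 0.001,"z": 0.016,"wx": 0,"wy": 0,"wz": 0,"fingers": -1},{"x": 0,"y": 0,"z": 0,"wx": 0,"wy": 0,"wz": 0,"fingers": -1},{"x": 0,"y": 0,"z": 0,"wx": 0,"wy": 0,"wz": 0,"fingers": -1}])

```text
clock: 17.6
tool_pos: [0.6111, 0.1969, 0.1002]
eef_rot: [0.992, 0.049, 0.114, -0.006]
contact_force: [0.3, -0.4, -3.6]
opening: 0.198
```

```bash
python3 - <<'E'
from plant import *
from h import *
s=get_state();lidstate(s)
m=camera_model("wrist");p,d=snapshot("wrist");np.savez("w6.npz",p=p,d=d,tp=s["tool_pos"],tr=s["eef_rot"],**m)
a=p[40:180,:,::-1];b=cv2.resize(np.clip(a[:,20:220]*1.3,0,255).astype(np.uint8),None,fx=4,fy=4,interpolation=2);cv2.imwrite("pics/w6.png",b)
E
```

```text
tongue [-86.6   2.3  57.9] far [121.8   1.7 106.3] tilt 13.07 roll -0.02 yaw-box -0.15 F [ 0.3 -0.4 -3.6] t 17.6 op 17.4
```

View pics/w6.png

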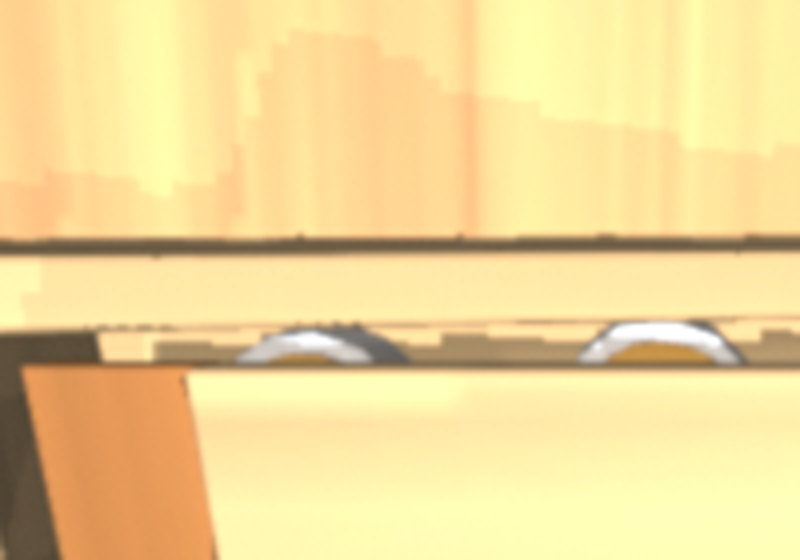

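```bash
python3 - <<'E'
from h import *
z=np.load("w6.npz");Rt=R.from_quat(z["tr"]);f=lambda u,v:(20+u/4,40+v/4)
for u,v,t in[(25,366,.0136),(185,368,.0106),(700,369,.0106)]:
    p=toolpt(z,*f(u,v),t);print("lid",p.round(4),tob(Rt.apply(p)+z["tp"]).round(1))
for u,v in[(100,330),(700,320),(100,254),(700,251)]:print("wall",tob(px2w(z,*f(u,v),.058)).round(1))
E
```

```text
lid [-0.1066 -0.0629  0.0136] [-87.2  65.2  62.9]
lid [-0.0883 -0.063   0.0106] [-70.1  65.3  69.9]
lid [-0.0357 -0.063   0.0106] [-18.8  65.   81.8]
wall [-81.2  68.3  58. ]
wall [-18.3  68.   58. ]
wall [-79.8  76.1  58. ]
wall [-17.8  75.7  58. ]
```

apply_moves(series=[{"x": -0.001,"y": -0.0005,"z": 0.004,"wx": 0,"wy": 0,"wz": 0.0007,"fingers": -1},{"x": 0,"y": 0,"z": 0,"wx": 0,"wy": 0,"wz": 0,"fingers": -1},{"x": 0,"y": 0,"z": 0,"wx": 0,"wy": 0,"wz": 0,"fingers": -1}])

```text
clock: 18.02
tool_pos: [0.6114, 0.1974, 0.0975]
eef_rot: [0.992, 0.047, 0.114, -0.006]
contact_force: [0.2, -0.4, -4.6]
opening: 0.2
```

```bash
python3 -c "
from plant import *
from h import *
s=get_state();lidstate(s)
p,r=lidtcp(-.105,.0027,.0535,13);plan(s,p,r,1,-1)"
```

```text
tongue [-86.2   3.1  55.1] far [122.2   1.9 103.7] tilt 13.14 roll -0.08 yaw-box -0.32 F [ 0.2 -0.4 -4.6] t 18.025 op 17.6
tot mm [-18.7  -0.1  -2.5] deg [-0.01 -0.14 -0.31]
[{"x": -0.0233, "y": -0.0001, "z": -0.0031, "wx": -0.0, "wy": -0.0008, "wz": -0.0017, "fingers": -1}]
```

apply_moves(series=[{"x": -0.006,"y": 0,"z": -0.001,"wx": 0,"wy": 0,"wz": -0.0015,"fingers": -1},{"x": -0.006,"y": 0,"z": -0.001,"wx": 0,"wy": 0,"wz": 0,"fingers": -1},{"x": -0.006,"y": 0,"z": -0.001,"wx": 0,"wy": 0,"wz": 0,"fingers": -1},{"x": -0.004,"y": 0,"z": 0,"wx": 0,"wy": 0,"wz": 0,"fingers": -1},{"x": 0,"y": 0,"z": 0,"wx": 0,"wy": 0,"wz": 0,"fingers": -1},{"x": 0,"y": 0,"z": 0,"wx": 0,"wy": 0,"wz": 0,"fingers": -1}])

```text
clock: 18.77
tool_pos: [0.5923, 0.1958, 0.096]
eef_rot: [0.992, 0.05, 0.114, -0.006]
contact_force: [0.2, 0.5, -3.4]
opening: 0.203
```

```bash
python3 -c "
from plant import *
from h import *
s=get_state();lidstate(s)
p,r=lidtcp(-.105,.0027,.0535,13);plan(s,p,r,1,-1)"
```

```text
tongue [-105.4    2.8   53.5] far [103.    2.8 102.2] tilt 13.14 roll -0.02 yaw-box 0.02 F [ 0.2  0.5 -3.4] t 18.775 op 17.8
tot mm [0.4 0.1 0.4] deg [-0.03 -0.14  0.02]
[{"x": 0.0005, "y": 0.0001, "z": 0.0005, "wx": -0.0001, "wy": -0.0008, "wz": 0.0001, "fingers": -1}]
```

```bash
python3 -c "
from plant import *
from h import *
s=get_state()
p,r=lidtcp(-.1055,.0026,.0525,6.5);plan(s,p,r,4,-1)"
```

```text
tot mm [ 1.1  0.2 13.5] deg [-0.02 -6.64  0.02]
[{"x": 0.0003, "y": 0.0001, "z": 0.0042, "wx": -0.0, "wy": -0.0092, "wz": 0.0, "fingers": -1}, {"x": 0.0005, "y": 0.0001, "z": 0.0042, "wx": -0.0, "wy": -0.0092, "wz": 0.0, "fingers": -1}, {"x": 0.0006, "y": 0.0001, "z": 0.0042, "wx": -0.0, "wy": -0.0092, "wz": 0.0, "fingers": -1}, {"x": 0.0007, "y": 0.0001, "z": 0.0042, "wx": -0.0, "wy": -0.0092, "wz": 0.0, "fingers": -1}]
```

apply_moves(series=[{"x": 0,"y": 0,"z": 0.004,"wx": 0,"wy": -0.009,"wz": 0,"fingers": -1},{"x": 0.0005,"y": 0,"z": 0.004,"wx": 0,"wy": -0.009,"wz": 0,"fingers": -1},{"x": 0.0005,"y": 0,"z": 0.004,"wx": 0,"wy": -0.009,"wz": 0,"fingers": -1},{"x": 0.0005,"y": 0,"z": 0.004,"wx": 0,"wy": -0.009,"wz": 0,"fingers": -1},{"x": 0,"y": 0,"z": 0,"wx": 0,"wy": 0,"wz": 0,"fingers": -1},{"x": 0,"y": 0,"z": 0,"wx": 0,"wy": 0,"wz": 0,"fingers": -1}])

```text
clock: 19.52
tool_pos: [0.5973, 0.1955, 0.0834]
eef_rot: [0.997, 0.05, 0.057, -0.003]
contact_force: [0.9, 0.3, -4.1]
opening: 0.201
```

```bash
python3 -c "
from plant import *
from h import *
s=get_state();lidstate(s)
p,r=lidtcp(-.106,.0027,.0515,5.5);plan(s,p,r,2,-1)"
```

```text
tongue [-104.6    2.1   52.7] far [108.    1.9  77.2] tilt 6.58 roll 0.01 yaw-box -0.06 F [ 0.9  0.3 -4.1] t 19.525 op 17.7
tot mm [-1.2 -0.7  3.1] deg [ 0.01 -1.08 -0.06]
[{"x": -0.0007, "y": -0.0004, "z": 0.0019, "wx": 0.0, "wy": -0.003, "wz": -0.0002, "fingers": -1}, {"x": -0.0007, "y": -0.0004, "z": 0.0019, "wx": 0.0, "wy": -0.003, "wz": -0.0002, "fingers": -1}]
```

apply_moves(series=[{"x": -0.001,"y": -0.0005,"z": 0.002,"wx": 0,"wy": -0.004,"wz": 0,"fingers": -1},{"x": -0.0005,"y": 0,"z": 0.002,"wx": 0,"wy": -0.005,"wz": 0,"fingers": -1},{"x": 0,"y": 0,"z": 0.002,"wx": 0,"wy": -0.005,"wz": 0,"fingers": -1},{"x": 0,"y": 0,"z": 0,"wx": 0,"wy": 0,"wz": 0,"fingers": -1}])

```text
clock: 20.02
tool_pos: [0.596, 0.1961, 0.0794]
eef_rot: [0.998, 0.05, 0.034, -0.001]
contact_force: [-2.0, -0.2, -1.0]
opening: 0.202
```

```bash
python3 -c "
from plant import *
from h import *
s=get_state();lidstate(s);print(s['moment'])
p,r=lidtcp(-.106,.0027,.0515,3);plan(s,p,r,2,-1)"
```

```text
tongue [-107.2    2.7   53.5] far [106.3   2.7  68.2] tilt 3.94 roll 0.06 yaw-box 0.02 F [-2.  -0.2 -1. ] t 20.025 op 17.8
[-0.20695521 -0.03176338 -0.11865876]
tot mm [1.4 0.  3.8] deg [ 0.06 -0.94  0.02]
[{"x": 0.0008, "y": 0.0, "z": 0.0024, "wx": 0.0002, "wy": -0.0026, "wz": 0.0, "fingers": -1}, {"x": 0.0009, "y": 0.0, "z": 0.0024, "wx": 0.0002, "wy": -0.0026, "wz": 0.0, "fingers": -1}]
```

apply_moves(series=[{"x": 0.001,"y": 0,"z": 0.003,"wx": 0,"wy": -0.005,"wz": 0,"fingers": -1},{"x": 0,"y": 0,"z": 0.003,"wx": 0,"wy": -0.005,"wz": 0,"fingers": -1}])

```text
clock: 20.27
tool_pos: [0.5967, 0.1962, 0.075]
eef_rot: [0.999, 0.051, 0.018, -0.0]
contact_force: [1.0, 0.1, -4.1]
opening: 0.197
```

apply_moves(series=[{"x": 0,"y": 0,"z": 0.003,"wx": 0,"wy": -0.006,"wz": 0,"fingers": -1},{"x": 0,"y": 0,"z": 0.003,"wx": 0,"wy": -0.006,"wz": 0,"fingers": -1}])

```text
clock: 20.52
tool_pos: [0.5976, 0.1961, 0.0692]
eef_rot: [0.999, 0.05, -0.002, 0.001]
contact_force: [0.4, 0.5, -3.6]
opening: 0.204
```

```bash
python3 -c "
from plant import *
from h import *
s=get_state();lidstate(s);print(s['moment'])
p,r=lidtcp(-.1065,.0027,.050,0);plan(s,p,r,2,-1)"
```

```text
tongue [-107.1    2.6   51. ] far [106.9   2.5  50.3] tilt -0.19 roll 0.05 yaw-box -0.01 F [ 0.4  0.5 -3.6] t 20.525 op 17.9
[ 0.06839804 -0.08601966 -0.0749358 ]
tot mm [ 0.6 -0.1  0.6] deg [ 0.05  0.19 -0.01]
[{"x": 0.0004, "y": -0.0001, "z": 0.0004, "wx": 0.0001, "wy": 0.0005, "wz": -0.0, "fingers": -1}, {"x": 0.0004, "y": -0.0001, "z": 0.0004, "wx": 0.0001, "wy": 0.0005, "wz": -0.0, "fingers": -1}]
```

The lid's catch end is now at 50.3 mm, past the roller. I'll settle it, release and back off.

apply_moves(series=[{"x": 0,"y": 0,"z": 0.001,"wx": 0,"wy": 0,"wz": 0,"fingers": -1},{"x": 0,"y": 0,"z": 0,"wx": 0,"wy": 0,"wz": 0,"fingers": -1},{"x": 0,"y": 0,"z": 0,"wx": 0,"wy": 0,"wz": 0,"fingers": 0},{"x": 0,"y": 0,"z": 0,"wx": 0,"wy": 0,"wz": 0,"fingers": 0},{"x": 0,"y": 0,"z": 0,"wx": 0,"wy": 0,"wz": 0,"fingers": 0},{"x": 0,"y": 0,"z": 0,"wx": 0,"wy": 0,"wz": 0,"fingers": 0}])

```text
clock: 21.28
tool_pos: [0.5986, 0.1973, 0.0701]
eef_rot: [0.999, 0.051, -0.0, -0.0]
contact_force: [-0.4, -0.4, -0.9]
opening: 0.499
```

apply_moves(series=[{"x": 0,"y": 0,"z": -0.02,"wx": 0,"wy": 0,"wz": 0,"fingers": 0},{"x": 0,"y": 0,"z": -0.04,"wx": 0,"wy": 0,"wz": 0,"fingers": 0},{"x": 0,"y": 0,"z": -0.06,"wx": 0,"wy": 0,"wz": 0,"fingers": 0},{"x": 0,"y": 0,"z": -0.07,"wx": 0,"wy": 0,"wz": 0,"fingers": 0},{"x": 0,"y": 0,"z": -0.07,"wx": 0,"wy": 0,"wz": 0,"fingers": 0},{"x": 0,"y": 0,"z": -0.04,"wx": 0,"wy": 0,"wz": 0,"fingers": 0},{"x": 0,"y": 0,"z": 0,"wx": 0,"wy": 0,"wz": 0,"fingers": 0},{"x": 0,"y": 0,"z": 0,"wx": 0,"wy": 0,"wz": 0,"fingers": 0}])

```text
clock: 22.28
tool_pos: [0.5975, 0.1985, 0.3243]
eef_rot: [0.999, 0.052, 0.001, -0.002]
contact_force: [0.2, -0.3, -0.0]
opening: 0.502
```

```bash
python3 - <<'E'
from plant import *
from h import *
s=get_state();print(s["clock"],s["tool_pos"],s["contact_force"])
m=camera_model("wrist");p,d=snapshot("wrist");z=dict(p=p,d=d,**m);np.savez("w7.npz",**z)
cv2.imwrite("pics/w7.png",np.clip(cv2.resize(p[:,:,::-1],(800,600),interpolation=2)*1.3,0,255).astype(np.uint8))
W=cloud(z)
def at(b):
    w,_=boxw(b);u,v=w2px(z,w);u,v=int(round(u)),int(round(v));return np.nanmedian(W[v-2:v+3,u-2:u+3].reshape(-1,3),0)[2] if 0<=v<420 and 0<=u<560 else None
for b in[(-.08,.04,.058),(-.08,-.04,.058),(-.08,0,.058),(-.04,.04,.058),(.04,.04,.058),(.09,.04,.058),(.09,-.04,.058),(.08,0,.058),(0,.071,.058),(0,.0,.098)]:print(b,at(b))
E
```

```text
22.275 [0.59751098 0.19845301 0.32428279] [ 0.24485944 -0.28682728 -0.00804192]
(-0.08, 0.04, 0.058) 0.057324073506051065
(-0.08, -0.04, 0.058) 0.05740317823121721
(-0.08, 0, 0.058) 0.05745706673308576
(-0.04, 0.04, 0.058) 0.057561125104550026
(0.04, 0.04, 0.058) 0.05776183823914399
(0.09, 0.04, 0.058) 0.057737473431964725
(0.09, -0.04, 0.058) 0.05714051110867702
(0.08, 0, 0.058) 0.05756535755932979
(0, 0.071, 0.058) 0.05754972645618561
(0, 0.0, 0.098) 0.09726994500370559
```

View pics/w7.png

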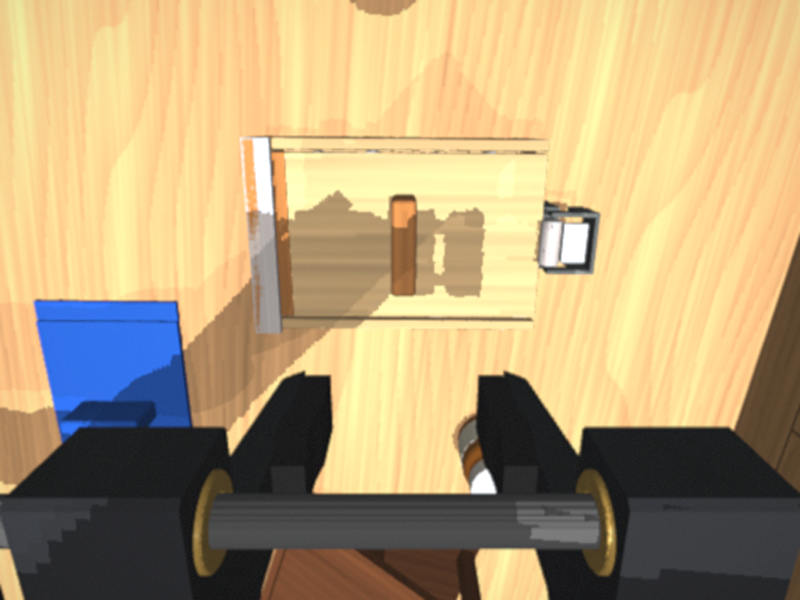

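The lid lies flat between the side walls. Its top is at 57–58 mm everywhere, where home is 58. The tongue is under the strip at (265,235) and the roller overhangs the far end at (548,243). The robot is clear, so I'm handing in.

```bash
python3 -c "
from plant import *
print(finish_job())"
```

```text
the job is handed in; nothing more can be done
None
```

The punch box is packed and I handed the job in at about 22 s of the 72 s allowed; no verdict is given.

- **Punch:** I laid it lengthways and flat on the floor of the wide bay and let it go. The wrist picture showed it clear of every wall.
- **Lid:** I took the wooden lid from the rest, slid its tongue under the keeper strip at a 13° tilt, then turned it down past the roller. The wrist force, read between moves, stayed within about 4 N of the lid's own weight.
- **Last checks:** Depth readings put the lid's top at 57.1–57.8 mm along its whole length, against 58 mm when home. The roller overhangs the catch end, and the gripper was about 0.25 m clear.
- **Cup, jar and maul:** The arm stayed clear of all three, though I did not measure their positions again at the end.
- **What disagreed:**
  - The arm could not reach the 28° tilt at my first pre-grasp point because joint 6 was at its limit. I re-approached at a smaller tilt and tilted further out.
  - My fitted box pose put the lid about 2.5 mm off centre in y, at the limit of the play between the walls. In the near picture it sat centred to about 0.5 mm, so I went by the picture.

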